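# Unscrew the single-dose hopper and put it away in the caddy

### The job

Unscrew the small glass-tube hopper from the grinder's neck, turning and lifting it by its knurled metal collar and never by the glass until it is clear of the neck, and without forcing the thread. Stand it upright on the bare counter, take it again by the glass tube and lower it, upright and without dropping it, onto the floor of the caddy's empty bay. Then slide the acrylic door fully shut, leaving the saucer, scoop, funnel and bellows where they are.

Things in the scene. Friction and masses are not known exactly. Their poses are not given: they have to be found in the camera images.
- grinder: Black plastic coffee grinder, fixed. Origin on the counter under the axis of its threaded neck; x points to its rear. Foot 124 mm wide, from 65 mm in front of the axis to 115 mm behind it. Burr head 96 mm wide about the axis, top 190 mm above the counter (dial to 195 mm), motor column behind it as high. On the head a round shoulder, 61 mm wide, reaches up to 208 mm; the neck stands on it.
- neck (a point): Foot of the neck, on its axis, 208 mm above the counter; the hopper's collar rests here. The neck is 46 mm over its thread and 21 mm tall. Right-hand quick thread, 20 mm lead: turned anticlockwise seen from above the hopper rises 3.2 mm per radian, with about 1.5 mm of free axial play; it comes free after 4.2 to 4.4 rad (245 degrees) and then lifts straight off.
- hopper: The loose hopper, 61 mm tall, about 0.14 kg, at first screwed home on the neck. Origin on its axis half-way up, 30.5 mm above its underside; z along the axis, upward. Below, a knurled aluminium collar (collar), sloping in between 17 and 24 mm above the underside to a clear glass tube (tube). Hollow below; it stands on the collar's rim.
- collar (a point): Centre of the hopper's knurled collar, 8.5 mm above the hopper's underside. The collar is 68 mm in diameter with straight sides 17 mm high. It turns easily on the thread (under 0.3 N m) and stays where it is left.
- tube: The hopper's clear glass tube with a thin steel lip band, part of the hopper: 34.5 mm outside diameter, 37 mm tall, rising from the collar on the same axis, open at the top. Origin half-way up the tube, that is 42.5 mm above the hopper's underside.
- caddy: Light wooden box, fixed, three open bays in a row along its y; 94 (x) by 272 (y) by 88 mm high, origin at the centre of its underside. Bays 84 by 84 mm, walls 5 mm. The bay at the +y end is empty, the others hold funnel and bellows. Long side walls 88 mm high, end and cross walls 74 to 80 mm. Fingers round the hopper's collar do not fit in a bay, fingers round its tube do.
- bay (a point): Centre of the empty bay's floor (5 mm above the counter, 89 mm from the caddy's centre towards its +y end); axes as the caddy's.
- door (a joint): Clear acrylic sliding door over the bays, 4 mm thick, top 79.5 mm above the counter, between the long side walls. Value in m: 0 = shut over all three bays, up to 0.12 as it slides towards the caddy's -y end. It starts open by 0.09 to 0.12, the empty bay uncovered. 1 to 2 N move it; it stays where it is left.
- door_pull (a point): Centre of the door's upright clear pull: a block 44 mm along caddy x, 10 mm thick along caddy y, standing 19 mm above the door (top 98 mm above the counter). It moves with the door; shutting moves it along the caddy's +y, until it lies 113 mm from the caddy's centre.
- saucer: Porcelain saucer, 110 mm in diameter, 16 mm high, loose on the counter; origin at the centre of its underside. To be left alone.
- scoop: Aluminium scoop, loose on the counter: round bowl 44 mm wide and 26 mm high about its origin (at the bowl's underside), flat handle running to 121 mm along its -x axis. To be left alone.
- funnel: Stainless dosing funnel, 68 mm wide, 40 mm high, standing in a bay of the caddy; origin at the centre of its underside. To be left alone.
- bellows: Small dark silicone bellows, 60 mm wide, 56 mm high, standing in a bay of the caddy; origin at the centre of its underside. To be left alone.
Mind the look-alikes: they are no part of the job. There is more than one size of the hopper; the job needs the smallest.

How it is judged:
By the outcome, as a careful person would: the job done as asked, in the order asked, and still so for the second after the job is handed in, with the robot touching nothing.
It also fails if it takes over 72 s, if anything falls off the work surface, if the arm or the gripper's body presses on something with over 40 N, if the wrist force passes 120 N, or if a joint passes its speed limit or range.

### The arm

A 6-joint arm with a two-finger parallel gripper is mounted at the origin on the work surface. World frame = base frame: x ahead of the robot, y to its left, z up, the work surface at z = 0. Lengths are in m, angles in rad, forces in N, time in s.
With the tool pointing down it reaches from about 0.3 to 0.775 m from the base axis. Payload 14.6 kg.
Tool frame: the origin (TCP) lies on the centre line of the jaws, within the pads' length; the fingertips stand ctrl.tcp_to_tips ahead of it and the grasp point (between the pads) lies 2 mm behind it (ctrl.tcp_to_tips is the distance from the TCP to the fingertips, in m); z points along the fingers, y is the line along which they close (so a half turn about z gives the same grasp; the last joint's range is limited). The gripper opens to 94 mm and grips with 3 to 60 N. Pads are 16 mm wide; open, the fingers measure 119 mm over their backs; the gripper's body (75 mm by 177 mm) begins 78 mm behind the grasp point.
Start: joints at [-1.353, 0.3, 1.521, -0, 1.321, -0.067], TCP at [0.155, -0.528, 0.222] pointing down, gripper open.
Joint ranges: [-3.03, 3.03], [-0.79, 2.21], [0.23, 2.52], [-1.04, 4.18], [0, 3.07], [-2.55, 2.55]. Speed limits (rad/s): [2.22, 2.22, 2.57, 3.14, 3.14, 3.14].

### API

Orientations are given as [roll, pitch, yaw] about the fixed x, y, z axes, in that order (R = Rz(yaw) Ry(pitch) Rx(roll)).
In Python, from station import telemetry, viewer, hand_in, ctrl gives the robot as it stands.
- The arm moves only by the tool step_arm, never from a script. Its argument "plan" is a list of rows, each an object of numbers: "dx", "dy", "dz": the shift along the tool's x, y, z scaled (see below); "rx", "ry", "rz": the turn, a rotation vector about the tool's x, y, z scaled (see below); "claw": the closure, from 0 (fully open) to 1 (shut). In form: [{"dx": .., "dy": .., "dz": .., "rx": .., "ry": .., "rz": .., "claw": ..}, ...]. A call has 1 to 10 rows; each row shifts and turns the commanded pose from where the row before left it, along the tool's axes as they then stand; what a row does not reach is not made up. The controller multiplies each number of a shift by 0.1 m and each number of a turn by 90 degrees. A row lasts 1/10 s, in which the tool goes at most 50 mm and 8.59 degrees, less where a joint would pass 70% of its speed; a pose out of reach is approached as far as the arm can. A call with a number of a shift or a turn outside -1 to 1 is refused whole. A call with a gripper value outside its range is refused whole. The fingers move at their own pace and stop on an object; "grip_force" is the grip in N (left out, the last holds). Time passes only in rows, so rows that do not move let the fingers close. It gives the time, the measured TCP pose, the force, the opening and the grip force at its end, in the units of the state.
- telemetry.get_obs(): the state, without advancing time (a new reading comes with each control period).
- viewer.camera(name): name is "side" or "top" or "wrist"; returns a dict with "img" (480x640x3 uint8, red, green, blue), "z_map" (480x640 float32, m along the optical axis (not along the pixel's ray), 0 where there is no reading), "fx", "fy", "cx", "cy" (pixels), "dist" ([k1, k2, p1, p2, k3] as OpenCV has them; the pictures are not rectified), "R" (3x3) and "t" (3): a world point X has camera coordinates R X + t; the wrist camera has in their place "tool_from_camera" (4x4, takes a point from camera to tool coordinates, whose origin is the TCP and whose axes are the flange's). Camera axes: x right, y down, z forward; pixel columns grow to the right and rows downward; lengths in m; the calibration is good to about 2 mm. A picture is of the moment at which its call begins: read the wrist's pose just before it.
- hand_in(): hands the job in; it is judged then, once.
Trained networks look in a picture, given as the dict that the camera call returned (one of the last four; its "shot" number tells which), for a name from the list of things; names that differ only in an ending like _2 or _b are one class to them, and where a whole thing is asked for, a point or a joint stands for the part that bears it (a point fixed in the world has none). Each returns a list of dicts, best first, with "score" (0 to 1); they miss things now and then, are a little off and sometimes report something else, mostly with a low value. They report only what shows in the picture. A call takes as long as a camera call. They do not tell look-alikes from the thing itself.
- viewer.recognise(target, picture): "rect" ([left, top, right, bottom] in pixels, round what is visible of it).
The state is a dict: "time_s": time; "qpos": joint angles; "joint_vel": joint speeds; "tau": joint torques, N m; "ee_pos": TCP position; "eef_rot": TCP orientation; "force": force on the tool from outside, world axes, zero at the start; "moment": the same for the moment, N m; "grip_width": finger opening in m; "grip_force": force on a finger pad.
Only numpy, scipy, OpenCV 4.12 (cv2) and the standard library are available. Lean on these libraries where they do the work, as an engineer would, in place of code of your own. Each camera call takes 0.05 s, during which the arm holds its last target. There are 200 camera calls.

## Working session

There is one attempt and no reset: what is moved stays moved. The work goes in short steps, Python scripts to look and compute and a tool call to move; the robot and the scene stay as the last step left them, time stands still between calls to the robot, and variables do not carry over. Pictures are saved under pics/ and viewed, at most 10 in all, crops included, and the job is handed in when it is done.

Besides the shell and the picture viewer there is one more tool, called after "Emit:" as a command line: name --argument value ..., lists and objects as JSON in quotes. step_arm: Moves the arm, as the interface text tells. Shifts and turns lie within -1 to 1; 1 stands for 0.1 m of shift or 90 degrees of turn. Its arguments: {"type":"object","properties":{"plan":{"type":"array"},"grip_force":{"type":"number"}},"required":["plan"]}

```bash
mkdir -p pics; cat > h.py <<'E'
import numpy as np, cv2
from station import telemetry, viewer, ctrl
from scipy.spatial.transform import Rotation as Rn
def shot(n):
    o=telemetry.get_obs(); p=viewer.camera(n)
    if n=='wrist':
        T=np.eye(4);T[:3,:3]=Rn.from_euler('xyz',o['eef_rot']).as_matrix();T[:3,3]=o['ee_pos']
        p['W']=T@np.array(p['tool_from_camera'])
    else:
        R=np.array(p['R']);t=np.array(p['t']);W=np.eye(4);W[:3,:3]=R.T;W[:3,3]=-R.T@t;p['W']=W
    return p
def K(p): return np.array([[p['fx'],0,p['cx']],[0,p['fy'],p['cy']],[0,0,1.]])
def rays(p,uv):
    n=cv2.undistortPoints(np.array(uv,float).reshape(-1,1,2),K(p),np.array(p['dist'],float)).reshape(-1,2)
    return np.c_[n,np.ones(len(n))]
def cloud(p,rect):
    l,t,r,b=[int(round(v)) for v in rect];l=max(l,0);t=max(t,0)
    z=p['z_map'][t:b,l:r];v,u=np.nonzero(z>0)
    c=rays(p,np.c_[u+l,v+t])*z[v,u][:,None]
    return c@p['W'][:3,:3].T+p['W'][:3,3], np.c_[u+l,v+t]
def onplane(p,uv,h):
    d=rays(p,uv)@p['W'][:3,:3].T;o=p['W'][:3,3]
    return o+d*((h-o[2])/d[:,2])[:,None]
def proj(p,X):
    Wi=np.linalg.inv(p['W']);c=np.array(X,float).reshape(-1,3)@Wi[:3,:3].T+Wi[:3,3]
    return cv2.projectPoints(c,np.zeros(3),np.zeros(3),K(p),np.array(p['dist'],float))[0].reshape(-1,2)
def save(n,im): cv2.imwrite('pics/'+n+'.png',cv2.cvtColor(im,cv2.COLOR_RGB2BGR))
E
python3 - <<'E'
from h import *
print(telemetry.get_obs(),ctrl.tcp_to_tips)
for n in('top','side'):
    p=shot(n);save(n,p['img'])
    print(n,p['W'].round(3).tolist())
    for k in['grinder','hopper','collar','tube','caddy','door','door_pull','saucer','scoop','funnel','bellows']:
        for d in viewer.recognise(k,p)[:4]:
            c,_=cloud(p,d['rect'])
            print(k,round(d['score'],2),np.round(d['rect']).astype(int).tolist(),np.median(c,0).round(3) if len(c) else'', np.percentile(c[:,2],98).round(3) if len(c) else '')
E
```

```text
{'time_s': 0.0, 'qpos': array([-1.35262323e+00,  3.00503918e-01,  1.52158744e+00,  1.41052545e-05,
        1.32072429e+00, -6.65717490e-02]), 'joint_vel': array([-1.17792948e-03,  1.03506546e-04,  6.78066122e-04,  7.53477839e-04,
       -9.93969319e-04,  1.80378921e-05]), 'tau': array([-3.10653217e-03, -5.31805515e+01, -3.52734268e+01,  7.07559125e-02,
        2.44337891e-02, -6.88666114e-05]), 'ee_pos': array([ 0.15446269, -0.52760229,  0.22186563]), 'eef_rot': array([-3.14037327e+00, -9.49889801e-05,  2.84741291e-01]), 'force': array([0.10947366, 0.3255065 , 0.3979688 ]), 'moment': array([-0.06252766, -0.0100959 , -0.00468877]), 'grip_force': 0.0, 'grip_width': 0.09413992019975616} 0.017
top [[-0.011, -0.997, 0.07, 0.372], [-1.0, 0.011, -0.004, 0.057], [0.003, -0.07, -0.998, 1.399], [0.0, 0.0, 0.0, 1.0]]
grinder 0.69 [376, 165, 540, 216] [ 0.583 -0.281  0.076] 0.09
grinder 0.56 [191, 132, 266, 226] [0.602 0.261 0.017] 0.245
hopper 0.86 [146, 178, 185, 216] [0.579 0.439 0.024] 0.086
hopper 0.77 [166, 235, 206, 274] [0.434 0.39  0.022] 0.085
hopper 0.67 [210, 160, 238, 197] [0.586 0.
[... 1218 characters left out ...]
[183, 218, 221, 264] [0.583 0.264 0.225] 0.269
collar 0.56 [133, 342, 178, 391] [0.567 0.45  0.028] 0.084
tube 0.87 [136, 339, 163, 378] [0.588 0.449 0.049] 0.085
tube 0.85 [209, 361, 242, 396] [0.446 0.384 0.043] 0.085
tube 0.63 [189, 222, 210, 248] [0.583 0.265 0.249] 0.27
caddy 0.67 [301, 123, 415, 219] [ 0.561 -0.277  0.003] 0.088
door 0.71 [336, 119, 417, 177] [ 0.571 -0.389  0.047] 0.09
door 0.65 [303, 122, 413, 219] [ 0.562 -0.278  0.003] 0.088
door_pull 0.94 [333, 123, 416, 175] [ 0.57  -0.38   0.069] 0.09
saucer 0.97 [379, 222, 424, 261] [ 0.362 -0.146  0.006] 0.017
scoop 0.93 [265, 306, 314, 360] [0.423 0.222 0.   ] 0.026
funnel 0.44 [340, 170, 354, 177] [ 0.599 -0.246  0.03 ] 0.08
```

View pics/top.png

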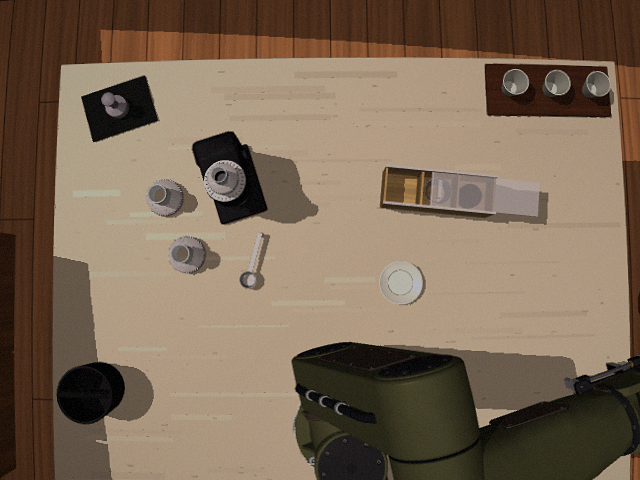

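View pics/side.png

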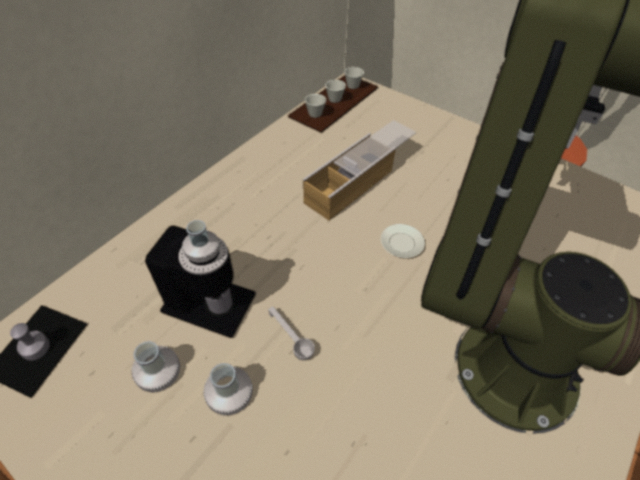

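```bash
python3 - <<'E'
from h import *
p=shot('side');save('crop',cv2.resize(p['img'][205:430,120:345],(675,675))[:600])
from scipy.optimize import least_squares
def circ(P,r=None):
    f=lambda q:np.hypot(P[:,0]-q[0],P[:,1]-q[1])-(q[2] if r is None else r)
    x0=[*P[:,:2].mean(0)]+([.03] if r is None else [])
    s=least_squares(f,x0,loss='soft_l1',f_scale=.002);return s.x.round(4),np.median(abs(s.fun)).round(4)
for n in('top','side'):
    if n=='top':p=shot(n)
    r=[195,130,270,230] if n=='top' else [165,205,240,280]
    c,_=cloud(p,r)
    for lo,hi in((.208,.225),(.225,.232),(.234,.262),(.263,.28)):
        m=c[(c[:,2]>lo)&(c[:,2]<hi)&(np.hypot(c[:,0]-.588,c[:,1]-.263)<.05)]
        if len(m)>8: print(n,lo,len(m),m.min(0).round(3),m.max(0).round(3),circ(m))
    # grinder head top
    c,_=cloud(p,[180,120,280,240] if n=='top' else [130,190,290,350])
    m=c[(c[:,2]>.18)&(c[:,2]<.2)];print('head',len(m),m.min(0).round(3),m.max(0).round(3),cv2.minAreaRect(m[:,:2].astype(np.float32)))
    c,_=cloud(p,[365,150,560,235] if n=='top' else [280,100,440,240])
    m=c[(c[:,2]>.07)&(c[:,2]<.11)];print('caddy',len(m),cv2.minAreaRect(m[:,:2].astype(np.float32)))
    m=m[m[:,2]>.0845];print('cad walls',cv2.minAreaRect(m[:,:2].astype(np.float32)))
    m=c[(c[:,2]>.092)&(c[:,2]<.11)];print('pull',len(m),m.mean(0) if len(m) else'')
E
```

```text
top 0.208 235 [0.554 0.23  0.208] [0.621 0.298 0.225] (array([0.581 , 0.257 , 0.0256]), np.float64(0.0041))
top 0.225 309 [0.557 0.232 0.225] [0.62  0.297 0.232] (array([0.5884, 0.2643, 0.0266]), np.float64(0.0032))
top 0.234 120 [0.567 0.239 0.234] [0.608 0.281 0.262] (array([0.5871, 0.2636, 0.0162]), np.float64(0.0005))
top 0.263 75 [0.571 0.248 0.263] [0.605 0.282 0.274] (array([0.5881, 0.2642, 0.0161]), np.float64(0.0007))
head 1986 [0.54  0.218 0.18 ] [0.703 0.34  0.2  ] ((0.6174498200416565, 0.27359020709991455), (0.15871846675872803, 0.10311578959226608), 16.356908798217773)
caddy 4553 ((0.575885534286499, -0.2902188301086426), (0.38300764560699463, 0.09674572199583054), 84.33306121826172)
cad walls ((0.5762538909912109, -0.2877621054649353), (0.37803515791893005, 0.09651719033718109), 84.29811096191406)
pull 102 [ 0.58216411 -0.2351674   0.09672521]
head 301 [0.54  0.223 0.18 ] [0.568 0.306 0.2  ] ((0.553565263748169, 0.2642177939414978), (0.027686867862939835, 0.08354513347148895), 0.6219170689582825)
caddy 827 ((0.5879235863685608, -0.16764947772026062), (0.136659175157547, 0.09648212045431137), 84.31193542480469)
cad walls ((0.5881450772285461, -0.1669798195362091), (0.13532912731170654, 0.09615091979503632), 84.28048706054688)
pull 49 [ 0.58496218 -0.21107018  0.09694119]
```

View pics/crop.png

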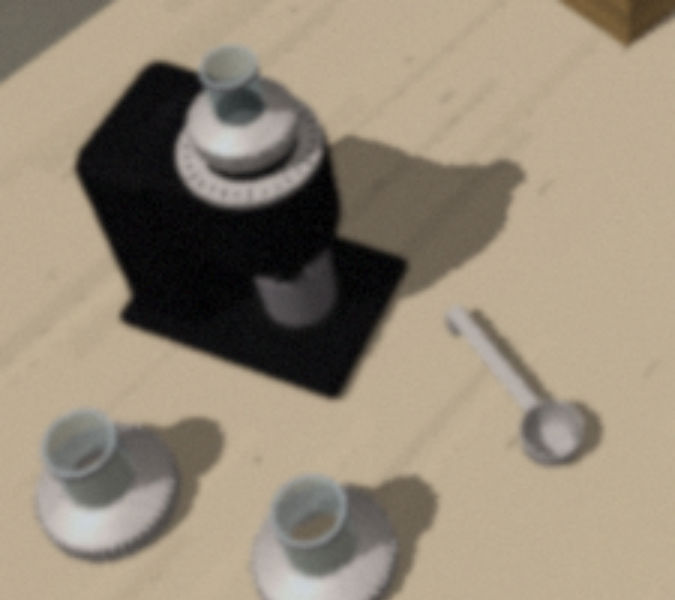

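On screen there are three look-alike hoppers: top image (224,178) on the grinder neck (top at z≈0.27, so 61 mm tall), and (164,197) and (187,254), both loose and about 86 mm tall. A small knob-shaped thing also stands on a mat at (115,105). I choose the one on the neck, and the crop confirms it sits above the grinder. The empty bay is at about (403,185) in the top image and the door pull at about (432,188).

Emit:
step_arm --plan '[{"dz": -0.4,"claw": 0},{"dz": -0.4},{"dz": -0.4},{"dz": -0.4},{"dx": 0.319,"dy": -0.319},{"dx": 0.319,"dy": -0.319},{"dx": 0.319,"dy": -0.319},{"dx": 0.319,"dy": -0.319},{"dx": 0.319,"dy": -0.319},{"dx": 0.319,"dy": -0.319}]'

```text
$.plan[0]: bad value
```

Emit:
step_arm --plan '[{"dx": 0.319,"dy": -0.319},{"dx": 0.319,"dy": -0.319},{"dx": 0.319,"dy": -0.319},{"dx": 0.319,"dy": -0.319},{"dx": 0.319,"dy": -0.319},{"dx": 0.319,"dy": -0.319},{"dx": 0.319,"dy": -0.319},{"dx": 0.319,"dy": -0.319},{"dx": 0.319,"dy": -0.319},{"dx": 0.319,"dy": -0.319}]'

```text
$.plan[0]: bad value
```

Emit:
step_arm --plan '[{"dx": 0.319,"dy": -0.319},{"dx": 0.319,"dy": -0.319},{"dx": 0.319,"dy": -0.319},{"dx": 0.319,"dy": -0.319},{"rz": 0.09},{"rz": 0.09},{"rz": 0.09},{"rz": 0.09},{},{}]'

```text
$.plan[0]: bad value
```

Emit:
step_arm --plan '[{"dx": 0,"dy": 0,"dz": -0.4,"rx": 0,"ry": 0,"rz": 0,"claw": 0},{"dx": 0,"dy": 0,"dz": -0.4,"rx": 0,"ry": 0,"rz": 0,"claw": 0},{"dx": 0,"dy": 0,"dz": -0.4,"rx": 0,"ry": 0,"rz": 0,"claw": 0},{"dx": 0,"dy": 0,"dz": -0.4,"rx": 0,"ry": 0,"rz": 0,"claw": 0},{"dx": 0.319,"dy": -0.319,"dz": 0,"rx": 0,"ry": 0,"rz": 0,"claw": 0},{"dx": 0.319,"dy": -0.319,"dz": 0,"rx": 0,"ry": 0,"rz": 0,"claw": 0},{"dx": 0.319,"dy": -0.319,"dz": 0,"rx": 0,"ry": 0,"rz": 0,"claw": 0},{"dx": 0.319,"dy": -0.319,"dz": 0,"rx": 0,"ry": 0,"rz": 0,"claw": 0},{"dx": 0.319,"dy": -0.319,"dz": 0,"rx": 0,"ry": 0,"rz": 0,"claw": 0},{"dx": 0.319,"dy": -0.319,"dz": 0,"rx": 0,"ry": 0,"rz": 0,"claw": 0}]'

```text
time_s: 2.3
ee_pos: [0.2848, -0.2887, 0.3826]
eef_rot: [3.141, -0.0, 0.284]
force: [1.3, 0.0, 0.6]
grip_width: 0.0939
grip_force: 0.0
```

Emit:
step_arm --plan '[{"dx": 0.319,"dy": -0.319,"dz": 0,"rx": 0,"ry": 0,"rz": 0,"claw": 0},{"dx": 0.319,"dy": -0.319,"dz": 0,"rx": 0,"ry": 0,"rz": 0,"claw": 0},{"dx": 0.319,"dy": -0.319,"dz": 0,"rx": 0,"ry": 0,"rz": 0,"claw": 0},{"dx": 0.319,"dy": -0.319,"dz": 0,"rx": 0,"ry": 0,"rz": 0,"claw": 0},{"dx": 0.319,"dy": -0.319,"dz": 0,"rx": 0,"ry": 0,"rz": 0,"claw": 0},{"dx": 0.319,"dy": -0.319,"dz": 0,"rx": 0,"ry": 0,"rz": 0,"claw": 0},{"dx": 0.319,"dy": -0.319,"dz": 0,"rx": 0,"ry": 0,"rz": 0,"claw": 0},{"dx": 0.319,"dy": -0.319,"dz": 0,"rx": 0,"ry": 0,"rz": 0,"claw": 0},{"dx": 0.319,"dy": -0.319,"dz": 0,"rx": 0,"ry": 0,"rz": 0,"claw": 0},{"dx": 0.319,"dy": -0.319,"dz": 0,"rx": 0,"ry": 0,"rz": 0,"claw": 0}]'

```text
time_s: 3.3
ee_pos: [0.5015, 0.1074, 0.3825]
eef_rot: [3.142, -0.0, 0.285]
force: [0.8, -1.2, 0.8]
grip_width: 0.0942
grip_force: 0.0
```

Emit:
step_arm --plan '[{"dx": 0.319,"dy": -0.319,"dz": 0,"rx": 0,"ry": 0,"rz": 0,"claw": 0},{"dx": 0.319,"dy": -0.319,"dz": 0,"rx": 0,"ry": 0,"rz": 0,"claw": 0},{"dx": 0.319,"dy": -0.319,"dz": 0,"rx": 0,"ry": 0,"rz": 0,"claw": 0},{"dx": 0.319,"dy": -0.319,"dz": 0,"rx": 0,"ry": 0,"rz": 0,"claw": 0},{"dx": 0,"dy": 0,"dz": 0,"rx": 0,"ry": 0,"rz": 0.09,"claw": 0},{"dx": 0,"dy": 0,"dz": 0,"rx": 0,"ry": 0,"rz": 0.09,"claw": 0},{"dx": 0,"dy": 0,"dz": 0,"rx": 0,"ry": 0,"rz": 0.09,"claw": 0},{"dx": 0,"dy": 0,"dz": 0,"rx": 0,"ry": 0,"rz": 0.09,"claw": 0},{"dx": 0,"dy": 0,"dz": 0,"rx": 0,"ry": 0,"rz": 0,"claw": 0},{"dx": 0,"dy": 0,"dz": 0,"rx": 0,"ry": 0,"rz": 0,"claw": 0}]'

```text
time_s: 4.3
ee_pos: [0.5876, 0.2637, 0.3824]
eef_rot: [3.142, 0.0, -0.276]
force: [-0.3, -0.1, -0.9]
grip_width: 0.0938
grip_force: 0.0
```

```bash
cat >> h.py <<'E'
from scipy.optimize import least_squares
def circ(P,r=None):
    f=lambda q:np.hypot(P[:,0]-q[0],P[:,1]-q[1])-(q[2] if r is None else r)
    x0=[*P[:,:2].mean(0)]+([.03] if r is None else [])
    s=least_squares(f,x0,loss='soft_l1',f_scale=.001);return s.x.round(4),np.median(abs(s.fun)).round(4)
E
python3 - <<'E'
from h import *
o=telemetry.get_obs();print(o['qpos'].round(3),o['ee_pos'].round(4),o['eef_rot'].round(4),o['force'].round(1))
for n in('wrist','side'):
    p=shot(n)
    if n=='wrist':save('w1',p['img']);print(p['W'].round(3).tolist())
    c=cloud(p,[0,0,640,480])[0]
    for lo,hi,R in((.205,.225,.04),(.225,.2315,.04),(.234,.262,.03),(.263,.28,.03),(.2665,.272,.03)):
        m=c[(c[:,2]>lo)&(c[:,2]<hi)&(np.hypot(c[:,0]-.588,c[:,1]-.264)<R)]
        if len(m)>8: print(n,lo,len(m),m.min(0).round(4),m.max(0).round(4),circ(m))
E
```

```text
[0.365 0.478 0.916 0.    1.747 2.212] [0.5876 0.2637 0.3824] [ 3.1416e+00  1.0000e-04 -2.7640e-01] [-0.3 -0.1 -0.9]
[[-0.271, -0.922, -0.278, 0.669], [-0.963, 0.26, 0.078, 0.24], [-0.0, 0.289, -0.957, 0.544], [0.0, 0.0, 0.0, 1.0]]
wrist 0.205 1768 [0.5562 0.231  0.2073] [0.6242 0.2985 0.225 ] (array([0.5996, 0.2617, 0.0246]), np.float64(0.0038))
wrist 0.225 2215 [0.56   0.2339 0.225 ] [0.6217 0.2962 0.2315] (array([0.5894, 0.2649, 0.0252]), np.float64(0.0028))
wrist 0.234 880 [0.5749 0.2478 0.2341] [0.6071 0.2805 0.2619] (array([0.5911, 0.2644, 0.0157]), np.float64(0.0002))
wrist 0.263 694 [0.573  0.2476 0.263 ] [0.6073 0.2819 0.2711] (array([0.5906, 0.2646, 0.0158]), np.float64(0.0007))
wrist 0.2665 577 [0.573  0.2476 0.2665] [0.6073 0.2819 0.2711] (array([0.5903, 0.2647, 0.0159]), np.float64(0.0007))
side 0.205 302 [0.553  0.2308 0.205 ] [0.6212 0.2996 0.225 ] (array([0.5883, 0.2644, 0.033 ]), np.float64(0.0009))
side 0.225 355 [0.556  0.2333 0.225 ] [0.6186 0.2991 0.2315] (array([0.5888, 0.2641, 0.0262]), np.float64(0.003))
side 0.234 310 [0.569 0.249 0.234] [0.6046 0.2826 0.262 ] (array([0.5875, 0.265 , 0.016 ]), np.float64(0.0006))
side 0.263 142 [0.5693 0.2481 0.263 ] [0.606  0.2825 0.2722] (array([0.5875, 0.265 , 0.016 ]), np.float64(0.0008))
side 0.2665 95 [0.5693 0.2481 0.2665] [0.606  0.2818 0.2711] (array([0.5876, 0.265 , 0.016 ]), np.float64(0.0008))
```

View pics/w1.png

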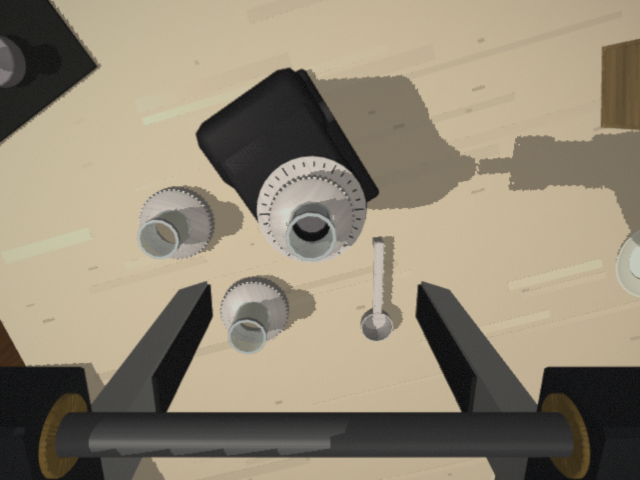

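The wrist view shows the hopper's collar at (312,215), centred between the jaws with its tube at (312,232). Its dial ring lies below, and the two larger loose hoppers are at (176,225) and (252,310). I descend and close lightly to feel whether the grasp is centred.

Emit:
step_arm --plan '[{"dx": 0.011,"dy": -0.011,"dz": 0.3,"rx": 0,"ry": 0,"rz": 0,"claw": 0},{"dx": 0,"dy": 0,"dz": 0.4,"rx": 0,"ry": 0,"rz": 0,"claw": 0},{"dx": 0,"dy": 0,"dz": 0.4,"rx": 0,"ry": 0,"rz": 0,"claw": 0},{"dx": 0,"dy": 0,"dz": 0.3,"rx": 0,"ry": 0,"rz": 0,"claw": 0},{"dx": 0,"dy": 0,"dz": 0.15,"rx": 0,"ry": 0,"rz": 0,"claw": 0},{"dx": 0,"dy": 0,"dz": 0.1,"rx": 0,"ry": 0,"rz": 0,"claw": 0},{"dx": 0,"dy": 0,"dz": 0,"rx": 0,"ry": 0,"rz": 0,"claw": 0},{"dx": 0,"dy": 0,"dz": 0,"rx": 0,"ry": 0,"rz": 0,"claw": 0}]'

```text
time_s: 5.2
ee_pos: [0.5892, 0.2646, 0.2185]
eef_rot: [-3.141, -0.001, -0.28]
force: [-0.4, 0.2, 0.3]
grip_width: 0.0941
grip_force: 0.0
```

Emit:
step_arm --grip_force 4 --plan '[{"dx": 0,"dy": 0,"dz": 0,"rx": 0,"ry": 0,"rz": 0,"claw": 0.5},{"dx": 0,"dy": 0,"dz": 0,"rx": 0,"ry": 0,"rz": 0,"claw": 0.5},{"dx": 0,"dy": 0,"dz": 0,"rx": 0,"ry": 0,"rz": 0,"claw": 0.5},{"dx": 0,"dy": 0,"dz": 0,"rx": 0,"ry": 0,"rz": 0,"claw": 0.5},{"dx": 0,"dy": 0,"dz": 0,"rx": 0,"ry": 0,"rz": 0,"claw": 0.5},{"dx": 0,"dy": 0,"dz": 0,"rx": 0,"ry": 0,"rz": 0,"claw": 0.5}]'

```text
time_s: 5.8
ee_pos: [0.589, 0.2645, 0.2178]
eef_rot: [-3.141, -0.0, -0.281]
force: [-1.4, 0.6, 4.2]
grip_width: 0.0678
grip_force: 4.0
```

```bash
python3 - <<'E'
from h import *
o=telemetry.get_obs();print(o['ee_pos'].round(4),o['eef_rot'].round(4),o['force'].round(2),o['moment'].round(2),o['qpos'].round(3))
print('tool force',Rn.from_euler('xyz',o['eef_rot']).inv().apply(o['force']).round(2))
E
```

```text
[0.589  0.2645 0.2178] [-3.1412e+00 -5.0000e-04 -2.8060e-01] [-1.37  0.59  4.18] [0.18 0.06 0.  ] [0.365 0.52  1.225 0.    1.396 2.217]
tool force [-1.47 -0.19 -4.18]
```

Emit:
step_arm --grip_force 25 --plan '[{"dx": 0,"dy": 0,"dz": 0,"rx": 0,"ry": 0,"rz": 0,"claw": 0.5},{"dx": 0,"dy": 0,"dz": 0,"rx": 0,"ry": 0,"rz": 0,"claw": 0.5},{"dx": 0,"dy": 0,"dz": -0.004,"rx": 0,"ry": 0,"rz": -0.08,"claw": 0.5},{"dx": 0,"dy": 0,"dz": -0.004,"rx": 0,"ry": 0,"rz": -0.08,"claw": 0.5},{"dx": 0,"dy": 0,"dz": -0.004,"rx": 0,"ry": 0,"rz": -0.08,"claw": 0.5},{"dx": 0,"dy": 0,"dz": -0.004,"rx": 0,"ry": 0,"rz": -0.08,"claw": 0.5}]'

```text
time_s: 6.4
ee_pos: [0.5887, 0.2643, 0.2183]
eef_rot: [3.141, 0.001, 0.227]
force: [-0.2, 0.1, -1.5]
grip_width: 0.0676
grip_force: 25.0
```

```bash
cat > s.py <<'E'
from h import *
o=telemetry.get_obs();print(o['ee_pos'].round(4),o['eef_rot'].round(4),o['force'].round(2),o['moment'].round(2),o['qpos'].round(3),o['grip_width'])
print('tool force',Rn.from_euler('xyz',o['eef_rot']).inv().apply(o['force']).round(2))
E
python3 s.py
```

```text
[0.5887 0.2643 0.2183] [3.1413e+00 1.4000e-03 2.2720e-01] [-0.16  0.06 -1.48] [ 0.02 -0.02  0.  ] [ 0.365  0.52   1.224 -0.     1.399  1.709] 0.06761459933674743
tool force [-0.14 -0.09  1.48]
```

Emit:
step_arm --plan '[{"dx": 0,"dy": 0,"dz": -0.004,"rx": 0,"ry": 0,"rz": -0.08,"claw": 0.5},{"dx": 0,"dy": 0,"dz": -0.004,"rx": 0,"ry": 0,"rz": -0.08,"claw": 0.5},{"dx": 0,"dy": 0,"dz": -0.004,"rx": 0,"ry": 0,"rz": -0.08,"claw": 0.5},{"dx": 0,"dy": 0,"dz": -0.004,"rx": 0,"ry": 0,"rz": -0.08,"claw": 0.5},{"dx": 0,"dy": 0,"dz": -0.004,"rx": 0,"ry": 0,"rz": -0.08,"claw": 0.5},{"dx": 0,"dy": 0,"dz": -0.004,"rx": 0,"ry": 0,"rz": -0.08,"claw": 0.5},{"dx": 0,"dy": 0,"dz": -0.004,"rx": 0,"ry": 0,"rz": -0.08,"claw": 0.5},{"dx": 0,"dy": 0,"dz": -0.004,"rx": 0,"ry": 0,"rz": -0.08,"claw": 0.5}]'

```text
time_s: 7.2
ee_pos: [0.5888, 0.2644, 0.2215]
eef_rot: [-3.141, 0.001, 1.233]
force: [0.2, -0.1, -2.2]
grip_width: 0.068
grip_force: 25.0
```

```bash
python3 s.py
```

```text
[0.5888 0.2644 0.2215] [-3.1407e+00  9.0000e-04  1.2325e+00] [ 0.21 -0.12 -2.18] [-0.09 -0.12  0.08] [ 0.365  0.518  1.219 -0.     1.405  0.704] 0.06795617358030999
tool force [-0.04  0.24  2.18]
```

Emit:
step_arm --plan '[{"dx": 0,"dy": 0,"dz": -0.004,"rx": 0,"ry": 0,"rz": -0.08,"claw": 0.5},{"dx": 0,"dy": 0,"dz": -0.004,"rx": 0,"ry": 0,"rz": -0.08,"claw": 0.5},{"dx": 0,"dy": 0,"dz": -0.004,"rx": 0,"ry": 0,"rz": -0.08,"claw": 0.5},{"dx": 0,"dy": 0,"dz": -0.004,"rx": 0,"ry": 0,"rz": -0.08,"claw": 0.5},{"dx": 0,"dy": 0,"dz": -0.004,"rx": 0,"ry": 0,"rz": -0.08,"claw": 0.5},{"dx": 0,"dy": 0,"dz": -0.004,"rx": 0,"ry": 0,"rz": -0.08,"claw": 0.5},{"dx": 0,"dy": 0,"dz": -0.004,"rx": 0,"ry": 0,"rz": -0.08,"claw": 0.5},{"dx": 0,"dy": 0,"dz": -0.004,"rx": 0,"ry": 0,"rz": -0.08,"claw": 0.5},{"dx": 0,"dy": 0,"dz": -0.004,"rx": 0,"ry": 0,"rz": -0.08,"claw": 0.5},{"dx": 0,"dy": 0,"dz": -0.004,"rx": 0,"ry": 0,"rz": -0.08,"claw": 0.5}]'

```text
time_s: 8.2
ee_pos: [0.5887, 0.2643, 0.2255]
eef_rot: [-3.14, -0.001, 2.489]
force: [0.1, 0.7, -1.2]
grip_width: 0.0682
grip_force: 25.0
```

```bash
python3 s.py
```

```text
[0.5887 0.2643 0.2255] [-3.1404e+00 -6.0000e-04  2.4891e+00] [ 0.12  0.65 -1.16] [ 0.01 -0.15  0.02] [ 0.365  0.516  1.214 -0.     1.413 -0.553] 0.06822235350577939
tool force [0.3  0.59 1.16]
```

Emit:
step_arm --plan '[{"dx": 0,"dy": 0,"dz": -0.004,"rx": 0,"ry": 0,"rz": -0.08,"claw": 0.5},{"dx": 0,"dy": 0,"dz": -0.004,"rx": 0,"ry": 0,"rz": -0.08,"claw": 0.5},{"dx": 0,"dy": 0,"dz": -0.004,"rx": 0,"ry": 0,"rz": -0.08,"claw": 0.5},{"dx": 0,"dy": 0,"dz": -0.004,"rx": 0,"ry": 0,"rz": -0.08,"claw": 0.5},{"dx": 0,"dy": 0,"dz": -0.004,"rx": 0,"ry": 0,"rz": -0.08,"claw": 0.5},{"dx": 0,"dy": 0,"dz": -0.004,"rx": 0,"ry": 0,"rz": -0.08,"claw": 0.5},{"dx": 0,"dy": 0,"dz": -0.004,"rx": 0,"ry": 0,"rz": -0.08,"claw": 0.5},{"dx": 0,"dy": 0,"dz": -0.004,"rx": 0,"ry": 0,"rz": -0.08,"claw": 0.5},{"dx": 0,"dy": 0,"dz": -0.004,"rx": 0,"ry": 0,"rz": -0.08,"claw": 0.5},{"dx": 0,"dy": 0,"dz": -0.004,"rx": 0,"ry": 0,"rz": -0.08,"claw": 0.5}]'

```text
time_s: 9.2
ee_pos: [0.5888, 0.2644, 0.2295]
eef_rot: [3.141, -0.001, -2.537]
force: [0.4, 0.5, -0.8]
grip_width: 0.0676
grip_force: 25.0
```

Emit:
step_arm --plan '[{"dx": 0,"dy": 0,"dz": -0.004,"rx": 0,"ry": 0,"rz": -0.08,"claw": 0.5},{"dx": 0,"dy": 0,"dz": -0.004,"rx": 0,"ry": 0,"rz": -0.08,"claw": 0.5},{"dx": 0,"dy": 0,"dz": -0.004,"rx": 0,"ry": 0,"rz": -0.08,"claw": 0.5},{"dx": 0,"dy": 0,"dz": -0.004,"rx": 0,"ry": 0,"rz": -0.08,"claw": 0.5},{"dx": 0,"dy": 0,"dz": 0,"rx": 0,"ry": 0,"rz": -0.04,"claw": 0.5},{"dx": 0,"dy": 0,"dz": 0,"rx": 0,"ry": 0,"rz": 0,"claw": 0.5}]'

```text
time_s: 9.8
ee_pos: [0.5888, 0.2644, 0.2312]
eef_rot: [3.141, -0.001, -1.976]
force: [0.3, 0.5, -1.4]
grip_width: 0.0679
grip_force: 25.0
```

```bash
python3 s.py
```

```text
[0.5888 0.2644 0.2312] [ 3.1409e+00 -8.0000e-04 -1.9762e+00] [ 0.31  0.5  -1.35] [ 0.15 -0.12 -0.  ] [ 0.365  0.512  1.205 -0.     1.425 -2.371] 0.0679491290580877
tool force [-0.58 -0.08  1.35]
```

Emit:
step_arm --plan '[{"dx": 0,"dy": 0,"dz": -0.01,"rx": 0,"ry": 0,"rz": 0,"claw": 0.5},{"dx": 0,"dy": 0,"dz": -0.01,"rx": 0,"ry": 0,"rz": 0,"claw": 0.5},{"dx": 0,"dy": 0,"dz": -0.01,"rx": 0,"ry": 0,"rz": 0,"claw": 0.5},{"dx": 0,"dy": 0,"dz": 0,"rx": 0,"ry": 0,"rz": 0,"claw": 0.5}]'

```text
time_s: 10.2
ee_pos: [0.589, 0.2645, 0.235]
eef_rot: [-3.141, 0.0, -1.978]
force: [-0.4, 0.4, -1.9]
grip_width: 0.0679
grip_force: 25.0
```

Emit:
step_arm --plan '[{"dx": 0,"dy": 0,"dz": -0.05,"rx": 0,"ry": 0,"rz": 0,"claw": 0.5},{"dx": 0,"dy": 0,"dz": -0.1,"rx": 0,"ry": 0,"rz": 0,"claw": 0.5},{"dx": 0,"dy": 0,"dz": -0.15,"rx": 0,"ry": 0,"rz": 0,"claw": 0.5},{"dx": 0,"dy": 0,"dz": -0.2,"rx": 0,"ry": 0,"rz": 0,"claw": 0.5},{"dx": 0,"dy": 0,"dz": -0.15,"rx": 0,"ry": 0,"rz": 0,"claw": 0.5},{"dx": 0,"dy": 0,"dz": 0,"rx": 0,"ry": 0,"rz": 0.045,"claw": 0.5},{"dx": 0,"dy": 0,"dz": 0,"rx": 0,"ry": 0,"rz": 0.09,"claw": 0.5},{"dx": 0,"dy": 0,"dz": 0,"rx": 0,"ry": 0,"rz": 0.09,"claw": 0.5},{"dx": 0,"dy": 0,"dz": 0,"rx": 0,"ry": 0,"rz": 0.09,"claw": 0.5},{"dx": 0,"dy": 0,"dz": 0,"rx": 0,"ry": 0,"rz": 0.09,"claw": 0.5}]'

```text
time_s: 11.2
ee_pos: [0.589, 0.2645, 0.3008]
eef_rot: [-3.141, 0.001, -2.619]
force: [-0.2, -0.4, -2.2]
grip_width: 0.0677
grip_force: 25.0
```

Emit:
step_arm --plan '[{"dx": 0,"dy": 0,"dz": 0,"rx": 0,"ry": 0,"rz": 0.09,"claw": 0.5},{"dx": 0,"dy": 0,"dz": 0,"rx": 0,"ry": 0,"rz": 0.09,"claw": 0.5},{"dx": 0,"dy": 0,"dz": 0,"rx": 0,"ry": 0,"rz": 0.09,"claw": 0.5},{"dx": 0,"dy": 0,"dz": 0,"rx": 0,"ry": 0,"rz": 0.09,"claw": 0.5},{"dx": 0,"dy": 0,"dz": 0,"rx": 0,"ry": 0,"rz": 0.09,"claw": 0.5},{"dx": 0,"dy": 0,"dz": 0,"rx": 0,"ry": 0,"rz": 0.09,"claw": 0.5},{"dx": 0,"dy": 0,"dz": 0,"rx": 0,"ry": 0,"rz": 0.09,"claw": 0.5},{"dx": 0,"dy": 0,"dz": 0,"rx": 0,"ry": 0,"rz": 0.09,"claw": 0.5},{"dx": 0,"dy": 0,"dz": 0,"rx": 0,"ry": 0,"rz": 0.09,"claw": 0.5},{"dx": 0,"dy": 0,"dz": 0,"rx": 0,"ry": 0,"rz": 0.09,"claw": 0.5}]'

```text
time_s: 12.2
ee_pos: [0.589, 0.2645, 0.3009]
eef_rot: [3.141, 0.0, 2.25]
force: [1.4, -0.2, -1.9]
grip_width: 0.0673
grip_force: 25.0
```

Emit:
step_arm --plan '[{"dx": 0,"dy": 0,"dz": 0,"rx": 0,"ry": 0,"rz": 0.09,"claw": 0.5},{"dx": 0,"dy": 0,"dz": 0,"rx": 0,"ry": 0,"rz": 0.09,"claw": 0.5},{"dx": 0,"dy": 0,"dz": 0,"rx": 0,"ry": 0,"rz": 0.09,"claw": 0.5},{"dx": 0,"dy": 0,"dz": 0,"rx": 0,"ry": 0,"rz": 0.09,"claw": 0.5},{"dx": 0,"dy": 0,"dz": 0,"rx": 0,"ry": 0,"rz": 0.09,"claw": 0.5},{"dx": 0,"dy": 0,"dz": 0,"rx": 0,"ry": 0,"rz": 0.05,"claw": 0.5},{"dx": 0,"dy": 0,"dz": 0,"rx": 0,"ry": 0,"rz": 0,"claw": 0.5},{"dx": 0,"dy": 0,"dz": 0,"rx": 0,"ry": 0,"rz": 0,"claw": 0.5}]'

```text
time_s: 13.0
ee_pos: [0.589, 0.2645, 0.3004]
eef_rot: [3.141, -0.0, 1.473]
force: [0.7, 0.2, -1.1]
grip_width: 0.0676
grip_force: 25.0
```

```bash
python3 s.py; python3 - <<'E'
from h import *
p=shot('side');save('s2',cv2.resize(p['img'][100:340,100:420],(800,600)))
c=cloud(p,[270,90,450,240])[0]
m=c[(c[:,2]>.084)&(c[:,2]<.0905)];r=cv2.minAreaRect(m[:,:2].astype(np.float32));print('walls',r)
m=c[(c[:,2]>.093)&(c[:,2]<.105)];print('pull',len(m),m.mean(0).round(4),cv2.minAreaRect(m[:,:2].astype(np.float32)))
t=shot('top');c2=cloud(t,[365,150,560,235])[0]
m=c2[(c2[:,2]>.093)&(c2[:,2]<.105)];print('pull',len(m),m.mean(0).round(4),cv2.minAreaRect(m[:,:2].astype(np.float32)))
m=c2[(c2[:,2]>.08)&(c2[:,2]<.0905)];print('walls',cv2.minAreaRect(m[:,:2].astype(np.float32)))
# floor of the empty bay
for q in(c,c2):
    m=q[(q[:,2]<.015)&(q[:,2]>.002)&(abs(q[:,0]-.59)<.04)&(abs(q[:,1]+.1465)<.04)];print('floor',len(m),m[:,:2].min(0) if len(m) else '',m[:,:2].max(0) if len(m) else '')
E
```

```text
[0.589  0.2645 0.3004] [ 3.1411e+00 -2.0000e-04  1.4733e+00] [ 0.72  0.17 -1.14] [-0.07 -0.09  0.01] [0.365 0.483 1.092 0.    1.566 0.463] 0.06761080050557652
tool force [0.24 0.69 1.14]
walls ((0.5857930779457092, -0.18881860375404358), (0.1813800036907196, 0.09749440103769302), 83.88076782226562)
pull 50 [ 0.5769 -0.2281  0.0966] ((0.5804989337921143, -0.2301744669675827), (0.012197674252092838, 0.0442594476044178), 79.5232925415039)
pull 87 [ 0.5833 -0.2299  0.0973] ((0.580636203289032, -0.2400715947151184), (0.2599848508834839, 0.0933123379945755), 83.74626159667969)
walls ((0.5760201215744019, -0.28855466842651367), (0.3799688220024109, 0.09671661257743835), 84.08969116210938)
floor 56 [ 0.59965128 -0.186163  ] [ 0.62972216 -0.16444827]
floor 664 [ 0.55856196 -0.18639773] [ 0.62992837 -0.1100392 ]
```

View pics/s2.png

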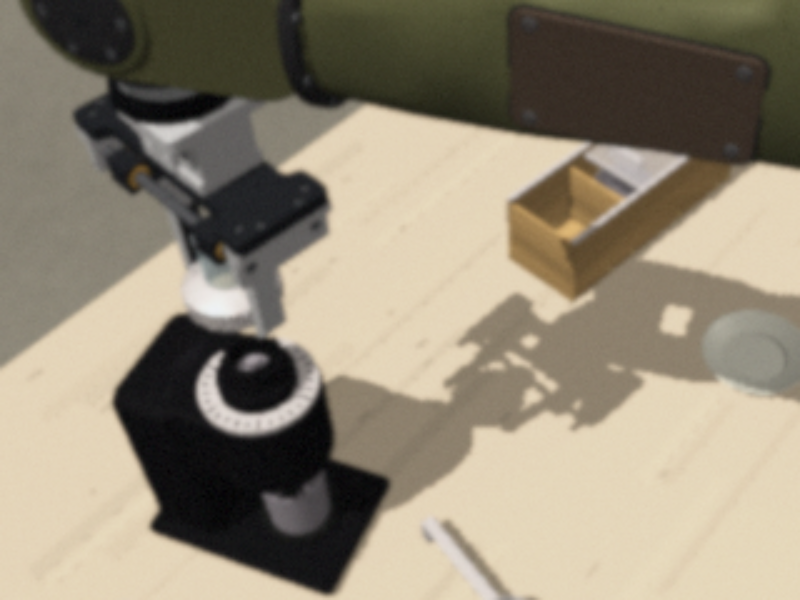

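The side view shows the hopper held by its collar at (215,300), clear of the bare neck at (250,365). The fingertips reach about 7 mm below the collar's rim, so it cannot be stood on the counter with this grip. I'll set it back on the neck top at the release angle and retake the collar higher.

Emit:
step_arm --plan '[{"dx": 0,"dy": 0,"dz": 0,"rx": 0,"ry": 0,"rz": -0.09,"claw": 0.5},{"dx": 0,"dy": 0,"dz": 0,"rx": 0,"ry": 0,"rz": -0.09,"claw": 0.5},{"dx": 0,"dy": 0,"dz": 0,"rx": 0,"ry": 0,"rz": -0.09,"claw": 0.5},{"dx": 0,"dy": 0,"dz": 0,"rx": 0,"ry": 0,"rz": -0.09,"claw": 0.5},{"dx": 0,"dy": 0,"dz": 0,"rx": 0,"ry": 0,"rz": -0.09,"claw": 0.5},{"dx": 0,"dy": 0,"dz": 0,"rx": 0,"ry": 0,"rz": -0.09,"claw": 0.5},{"dx": 0,"dy": 0,"dz": 0,"rx": 0,"ry": 0,"rz": -0.09,"claw": 0.5},{"dx": 0,"dy": 0,"dz": 0,"rx": 0,"ry": 0,"rz": -0.09,"claw": 0.5},{"dx": 0,"dy": 0,"dz": 0,"rx": 0,"ry": 0,"rz": -0.09,"claw": 0.5},{"dx": 0,"dy": 0,"dz": 0,"rx": 0,"ry": 0,"rz": -0.09,"claw": 0.5}]'

```text
time_s: 14.1
ee_pos: [0.5889, 0.2645, 0.3]
eef_rot: [3.142, 0.0, 2.892]
force: [0.0, -0.3, -1.8]
grip_width: 0.0682
grip_force: 25.0
```

Emit:
step_arm --plan '[{"dx": 0,"dy": 0,"dz": 0,"rx": 0,"ry": 0,"rz": -0.09,"claw": 0.5},{"dx": 0,"dy": 0,"dz": 0,"rx": 0,"ry": 0,"rz": -0.09,"claw": 0.5},{"dx": 0,"dy": 0,"dz": 0,"rx": 0,"ry": 0,"rz": -0.09,"claw": 0.5},{"dx": 0,"dy": 0,"dz": 0,"rx": 0,"ry": 0,"rz": -0.09,"claw": 0.5},{"dx": 0,"dy": 0,"dz": 0,"rx": 0,"ry": 0,"rz": -0.09,"claw": 0.5},{"dx": 0,"dy": 0,"dz": 0,"rx": 0,"ry": 0,"rz": -0.09,"claw": 0.5},{"dx": 0,"dy": 0,"dz": 0,"rx": 0,"ry": 0,"rz": -0.09,"claw": 0.5},{"dx": 0,"dy": 0,"dz": 0,"rx": 0,"ry": 0,"rz": -0.09,"claw": 0.5},{"dx": 0,"dy": 0,"dz": 0,"rx": 0,"ry": 0,"rz": -0.09,"claw": 0.5},{"dx": 0,"dy": 0,"dz": 0.1,"rx": 0,"ry": 0,"rz": -0.09,"claw": 0.5}]'

```text
time_s: 15.1
ee_pos: [0.5892, 0.2646, 0.2911]
eef_rot: [-3.14, 0.002, -1.978]
force: [0.2, -0.2, -2.5]
grip_width: 0.068
grip_force: 25.0
```

Emit:
step_arm --plan '[{"dx": 0,"dy": 0,"dz": 0.2,"rx": 0,"ry": 0,"rz": 0,"claw": 0.5},{"dx": 0,"dy": 0,"dz": 0.15,"rx": 0,"ry": 0,"rz": 0,"claw": 0.5},{"dx": 0,"dy": 0,"dz": 0.1,"rx": 0,"ry": 0,"rz": 0,"claw": 0.5},{"dx": 0,"dy": 0,"dz": 0.07,"rx": 0,"ry": 0,"rz": 0,"claw": 0.5},{"dx": 0,"dy": 0,"dz": 0.03,"rx": 0,"ry": 0,"rz": 0,"claw": 0.5},{"dx": 0,"dy": 0,"dz": 0,"rx": 0,"ry": 0,"rz": 0,"claw": 0.5}]'

```text
time_s: 15.7
ee_pos: [0.589, 0.2645, 0.235]
eef_rot: [-3.142, 0.0, -1.985]
force: [-0.3, -0.8, -0.9]
grip_width: 0.0677
grip_force: 25.0
```

```bash
python3 s.py
```

```text
[0.589  0.2645 0.235 ] [-3.1415e+00  1.0000e-04 -1.9848e+00] [-0.27 -0.82 -0.92] [ 0.14 -0.05  0.02] [ 0.365  0.51   1.2    0.     1.431 -2.362] 0.06766864467829713
tool force [ 0.86 -0.08  0.92]
```

Emit:
step_arm --plan '[{"dx": 0,"dy": 0,"dz": 0.01,"rx": 0,"ry": 0,"rz": 0,"claw": 0.5},{"dx": 0,"dy": 0,"dz": 0.01,"rx": 0,"ry": 0,"rz": 0,"claw": 0.5},{"dx": 0,"dy": 0,"dz": 0.01,"rx": 0,"ry": 0,"rz": 0,"claw": 0.5},{"dx": 0,"dy": 0,"dz": 0,"rx": 0,"ry": 0,"rz": 0,"claw": 0.5}]'

```text
time_s: 16.1
ee_pos: [0.5889, 0.2645, 0.2318]
eef_rot: [3.142, -0.0, -1.985]
force: [-0.4, 0.0, -1.8]
grip_width: 0.0678
grip_force: 25.0
```

Emit:
step_arm --plan '[{"dx": 0,"dy": 0,"dz": 0.01,"rx": 0,"ry": 0,"rz": 0,"claw": 0.5},{"dx": 0,"dy": 0,"dz": 0,"rx": 0,"ry": 0,"rz": 0,"claw": 0.5}]'

```text
time_s: 16.3
ee_pos: [0.589, 0.2645, 0.2311]
eef_rot: [-3.141, 0.0, -1.985]
force: [0.1, -0.5, -0.1]
grip_width: 0.0677
grip_force: 25.0
```

Emit:
step_arm --plan '[{"dx": 0,"dy": 0,"dz": 0.01,"rx": 0,"ry": 0,"rz": 0,"claw": 0.5},{"dx": 0,"dy": 0,"dz": 0,"rx": 0,"ry": 0,"rz": 0,"claw": 0.5}]'

```text
time_s: 16.5
ee_pos: [0.5891, 0.2645, 0.2308]
eef_rot: [-3.141, 0.001, -1.985]
force: [-0.6, -1.6, 5.1]
grip_width: 0.0679
grip_force: 25.0
```

Emit:
step_arm --plan '[{"dx": 0,"dy": 0,"dz": -0.003,"rx": 0,"ry": 0,"rz": 0,"claw": 0.15},{"dx": 0,"dy": 0,"dz": 0,"rx": 0,"ry": 0,"rz": 0,"claw": 0.15},{"dx": 0,"dy": 0,"dz": 0,"rx": 0,"ry": 0,"rz": 0,"claw": 0.15},{"dx": 0,"dy": 0,"dz": -0.05,"rx": 0,"ry": 0,"rz": 0,"claw": 0.15},{"dx": 0,"dy": 0,"dz": -0.042,"rx": 0,"ry": 0,"rz": 0,"claw": 0.15},{"dx": 0,"dy": 0,"dz": 0,"rx": 0,"ry": 0,"rz": 0,"claw": 0.15}]'

```text
time_s: 17.1
ee_pos: [0.5892, 0.2646, 0.2403]
eef_rot: [-3.141, 0.001, -1.985]
force: [0.3, 0.1, 0.3]
grip_width: 0.0797
grip_force: 0.0
```

```bash
python3 s.py; python3 - <<'E'
from h import *
for n in ('wrist','side'):
    p=shot(n)
    c=cloud(p,[0,0,640,480])[0]
    c=c[np.hypot(c[:,0]-.589,c[:,1]-.2645)<.026]
    m=c[c[:,2]>.25]; m=m[m[:,2]<.3]
    print(n,len(m),np.percentile(m[:,2],[50,90,97,99]).round(4),circ(m))
    a=np.c_[m[:,:2]-m[:,:2].mean(0),np.ones(len(m))]; k=m[:,2]>np.percentile(m[:,2],97)-.004
    print('plane',np.linalg.lstsq(a[k],m[k,2],rcond=None)[0].round(3))
p=shot('wrist');save('w2',p['img'])
E
```

```text
[0.5892 0.2646 0.2403] [-3.1406e+00  1.0000e-03 -1.9850e+00] [0.29 0.09 0.26] [ 0.07 -0.01  0.02] [ 0.365  0.507  1.193  0.     1.441 -2.362] 0.07974043350591974
tool force [-0.2  -0.24 -0.26]
wrist 9335 [0.2714 0.282  0.2826 0.2829] (array([0.5892, 0.2622, 0.0157]), np.float64(0.0003))
plane [-0.014 -0.012  0.281]Traceback (most recent call last):
  File "<stdin>", line 7, in <module>
    return _quantile_unchecked(
        a, q, axis, out, overwrite_input, method, keepdims, weights)
    return _ureduce(a,
                    func=_quantile_ureduce_func,
    ...<5 lines>...
                    overwrite_input=overwrite_input,
                    method=method)
    r = func(a, **kwargs)
    result = _quantile(arr,
                       quantiles=q,
    ...<2 lines>...
                       out=out,
                       weights=wgt)
    slices_having_nans = np.isnan(arr[-1, ...])
                                  ~~~^^^^^^^^^
IndexError: index -1 is out of bounds for axis 0 with size 0
```

Emit:
step_arm --grip_force 25 --plan '[{"dx": 0,"dy": 0,"dz": 0,"rx": 0,"ry": 0,"rz": 0,"claw": 0.5},{"dx": 0,"dy": 0,"dz": 0,"rx": 0,"ry": 0,"rz": 0,"claw": 0.5},{"dx": 0,"dy": 0,"dz": 0,"rx": 0,"ry": 0,"rz": 0,"claw": 0.5},{"dx": 0,"dy": 0,"dz": 0,"rx": 0,"ry": 0,"rz": 0,"claw": 0.5},{"dx": 0,"dy": 0,"dz": -0.01,"rx": 0,"ry": 0,"rz": 0,"claw": 0.5},{"dx": 0,"dy": 0,"dz": -0.02,"rx": 0,"ry": 0,"rz": 0,"claw": 0.5},{"dx": 0,"dy": 0,"dz": -0.02,"rx": 0,"ry": 0,"rz": 0,"claw": 0.5},{"dx": 0,"dy": 0,"dz": 0,"rx": 0,"ry": 0,"rz": 0,"claw": 0.5}]'

```text
time_s: 18.0
ee_pos: [0.589, 0.2645, 0.2448]
eef_rot: [-3.141, 0.0, -1.985]
force: [-0.2, -0.5, -1.9]
grip_width: 0.0675
grip_force: 25.0
```

Emit:
step_arm --plan '[{"dx": 0,"dy": 0,"dz": -0.08,"rx": 0,"ry": 0,"rz": 0,"claw": 0.5},{"dx": 0,"dy": 0,"dz": -0.15,"rx": 0,"ry": 0,"rz": 0,"claw": 0.5},{"dx": 0,"dy": 0,"dz": -0.2,"rx": 0,"ry": 0,"rz": 0,"claw": 0.5},{"dx": 0,"dy": 0,"dz": -0.15,"rx": 0,"ry": 0,"rz": 0,"claw": 0.5},{"dx": 0,"dy": 0,"dz": -0.05,"rx": 0,"ry": 0,"rz": 0.045,"claw": 0.5},{"dx": 0,"dy": 0,"dz": 0,"rx": 0,"ry": 0,"rz": 0.09,"claw": 0.5},{"dx": 0,"dy": 0,"dz": 0,"rx": 0,"ry": 0,"rz": 0.09,"claw": 0.5},{"dx": 0,"dy": 0,"dz": 0,"rx": 0,"ry": 0,"rz": 0.09,"claw": 0.5},{"dx": 0,"dy": 0,"dz": 0,"rx": 0,"ry": 0,"rz": 0.09,"claw": 0.5},{"dx": 0,"dy": 0,"dz": 0,"rx": 0,"ry": 0,"rz": 0.09,"claw": 0.5}]'

```text
time_s: 19.0
ee_pos: [0.5889, 0.2645, 0.3079]
eef_rot: [-3.142, 0.0, -2.768]
force: [0.3, -1.2, -1.4]
grip_width: 0.0679
grip_force: 25.0
```

Emit:
step_arm --plan '[{"dx": 0,"dy": 0,"dz": 0,"rx": 0,"ry": 0,"rz": 0.09,"claw": 0.5},{"dx": 0,"dy": 0,"dz": 0,"rx": 0,"ry": 0,"rz": 0.09,"claw": 0.5},{"dx": 0,"dy": 0,"dz": 0,"rx": 0,"ry": 0,"rz": 0.09,"claw": 0.5},{"dx": 0,"dy": 0,"dz": 0,"rx": 0,"ry": 0,"rz": 0.09,"claw": 0.5},{"dx": 0,"dy": 0,"dz": 0,"rx": 0,"ry": 0,"rz": 0.09,"claw": 0.5},{"dx": 0,"dy": 0,"dz": 0,"rx": 0,"ry": 0,"rz": 0.09,"claw": 0.5},{"dx": 0,"dy": 0,"dz": 0,"rx": 0,"ry": 0,"rz": 0.09,"claw": 0.5},{"dx": 0,"dy": 0,"dz": 0,"rx": 0,"ry": 0,"rz": 0.09,"claw": 0.5},{"dx": 0,"dy": 0,"dz": 0,"rx": 0,"ry": 0,"rz": 0.09,"claw": 0.5},{"dx": 0,"dy": 0,"dz": 0,"rx": 0,"ry": 0,"rz": 0.09,"claw": 0.5}]'

```text
time_s: 20.0
ee_pos: [0.5889, 0.2645, 0.308]
eef_rot: [3.141, 0.0, 2.101]
force: [-0.5, -0.1, -0.4]
grip_width: 0.0675
grip_force: 25.0
```

Emit:
step_arm --plan '[{"dx": 0,"dy": 0,"dz": 0,"rx": 0,"ry": 0,"rz": 0.09,"claw": 0.5},{"dx": 0,"dy": 0,"dz": 0,"rx": 0,"ry": 0,"rz": 0.09,"claw": 0.5},{"dx": 0,"dy": 0,"dz": 0,"rx": 0,"ry": 0,"rz": 0.09,"claw": 0.5},{"dx": 0,"dy": 0,"dz": 0,"rx": 0,"ry": 0,"rz": 0.09,"claw": 0.5},{"dx": 0,"dy": 0,"dz": 0,"rx": 0,"ry": 0,"rz": 0.045,"claw": 0.5},{"dx": 0,"dy": 0,"dz": 0,"rx": 0,"ry": 0,"rz": 0,"claw": 0.5}]'

```text
time_s: 20.6
ee_pos: [0.589, 0.2645, 0.3079]
eef_rot: [3.141, -0.0, 1.47]
force: [-0.2, -0.3, -2.0]
grip_width: 0.0678
grip_force: 25.0
```

Emit:
step_arm --plan '[{"dx": -0.17,"dy": -0.042,"dz": 0,"rx": 0,"ry": 0,"rz": 0,"claw": 0.5},{"dx": -0.27,"dy": -0.072,"dz": 0,"rx": 0,"ry": 0,"rz": 0,"claw": 0.5},{"dx": -0.27,"dy": -0.072,"dz": 0,"rx": 0,"ry": 0,"rz": 0,"claw": 0.5},{"dx": -0.27,"dy": -0.072,"dz": 0,"rx": 0,"ry": 0,"rz": 0,"claw": 0.5},{"dx": -0.27,"dy": -0.072,"dz": 0,"rx": 0,"ry": 0,"rz": 0,"claw": 0.5},{"dx": -0.27,"dy": -0.072,"dz": 0,"rx": 0,"ry": 0,"rz": 0,"claw": 0.5},{"dx": -0.27,"dy": -0.072,"dz": 0,"rx": 0,"ry": 0,"rz": 0,"claw": 0.5},{"dx": -0.27,"dy": -0.072,"dz": 0.1,"rx": 0,"ry": 0,"rz": 0,"claw": 0.5},{"dx": -0.27,"dy": -0.072,"dz": 0.2,"rx": 0,"ry": 0,"rz": 0,"claw": 0.5},{"dx": -0.1,"dy": -0.03,"dz": 0.3,"rx": 0,"ry": 0,"rz": 0,"claw": 0.5}]'

```text
time_s: 21.6
ee_pos: [0.5001, 0.0274, 0.2485]
eef_rot: [3.138, 0.0, 1.472]
force: [-0.6, 0.6, -2.0]
grip_width: 0.0675
grip_force: 25.0
```

Emit:
step_arm --plan '[{"dx": 0,"dy": 0,"dz": 0.4,"rx": 0,"ry": 0,"rz": 0,"claw": 0.5},{"dx": 0,"dy": 0,"dz": 0.4,"rx": 0,"ry": 0,"rz": 0,"claw": 0.5},{"dx": 0,"dy": 0,"dz": 0.4,"rx": 0,"ry": 0,"rz": 0,"claw": 0.5},{"dx": 0,"dy": 0,"dz": 0.4,"rx": 0,"ry": 0,"rz": 0,"claw": 0.5},{"dx": 0,"dy": 0,"dz": 0.3,"rx": 0,"ry": 0,"rz": 0,"claw": 0.5},{"dx": 0,"dy": 0,"dz": 0.2,"rx": 0,"ry": 0,"rz": 0,"claw": 0.5},{"dx": 0,"dy": 0,"dz": 0.1,"rx": 0,"ry": 0,"rz": 0,"claw": 0.5},{"dx": 0,"dy": 0,"dz": 0,"rx": 0,"ry": 0,"rz": 0,"claw": 0.5}]'

```text
time_s: 22.4
ee_pos: [0.4999, 0.0292, 0.0268]
eef_rot: [-3.14, 0.0, 1.472]
force: [0.1, -0.2, -1.5]
grip_width: 0.0675
grip_force: 25.0
```

Emit:
step_arm --plan '[{"dx": 0,"dy": 0,"dz": 0.03,"rx": 0,"ry": 0,"rz": 0,"claw": 0.5},{"dx": 0,"dy": 0,"dz": 0.03,"rx": 0,"ry": 0,"rz": 0,"claw": 0.5},{"dx": 0,"dy": 0,"dz": 0.01,"rx": 0,"ry": 0,"rz": 0,"claw": 0.5},{"dx": 0,"dy": 0,"dz": 0,"rx": 0,"ry": 0,"rz": 0,"claw": 0.5}]'

```text
time_s: 22.8
ee_pos: [0.5004, 0.0292, 0.0207]
eef_rot: [3.141, -0.0, 1.471]
force: [0.7, -0.6, -0.7]
grip_width: 0.0677
grip_force: 25.0
```

Emit:
step_arm --plan '[{"dx": 0,"dy": 0,"dz": 0.006,"rx": 0,"ry": 0,"rz": 0,"claw": 0.5},{"dx": 0,"dy": 0,"dz": 0,"rx": 0,"ry": 0,"rz": 0,"claw": 0.5}]'

```text
time_s: 23.0
ee_pos: [0.5002, 0.0292, 0.0199]
eef_rot: [3.141, -0.0, 1.471]
force: [0.9, -1.0, -1.2]
grip_width: 0.0677
grip_force: 25.0
```

Emit:
step_arm --plan '[{"dx": 0,"dy": 0,"dz": 0.006,"rx": 0,"ry": 0,"rz": 0,"claw": 0.5},{"dx": 0,"dy": 0,"dz": 0,"rx": 0,"ry": 0,"rz": 0,"claw": 0.5}]'

```text
time_s: 23.2
ee_pos: [0.5001, 0.0292, 0.0191]
eef_rot: [-3.142, -0.0, 1.471]
force: [-0.5, 0.4, -0.3]
grip_width: 0.068
grip_force: 25.0
```

Emit:
step_arm --plan '[{"dx": 0,"dy": 0,"dz": 0.004,"rx": 0,"ry": 0,"rz": 0,"claw": 0.5},{"dx": 0,"dy": 0,"dz": 0,"rx": 0,"ry": 0,"rz": 0,"claw": 0.5}]'

```text
time_s: 23.4
ee_pos: [0.5002, 0.0292, 0.0187]
eef_rot: [-3.142, 0.0, 1.471]
force: [0.7, 0.5, -1.9]
grip_width: 0.0676
grip_force: 25.0
```

Emit:
step_arm --plan '[{"dx": 0,"dy": 0,"dz": 0.004,"rx": 0,"ry": 0,"rz": 0,"claw": 0.5},{"dx": 0,"dy": 0,"dz": 0,"rx": 0,"ry": 0,"rz": 0,"claw": 0.5}]'

```text
time_s: 23.6
ee_pos: [0.5002, 0.0292, 0.0183]
eef_rot: [-3.142, 0.0, 1.471]
force: [-0.1, -0.1, -1.6]
grip_width: 0.0676
grip_force: 25.0
```

```bash
python3 s.py;python3 s.py
```

```text
[0.5002 0.0292 0.0183] [-3.1416  0.      1.4708] [-0.08 -0.13 -1.63] [-0.06 -0.1   0.03] [-0.015  0.47   1.827 -0.     0.845  0.085] 0.0675550525599888
tool force [-0.14 -0.07  1.63]
[0.5002 0.0292 0.0183] [-3.1416  0.      1.4708] [-0.08 -0.13 -1.63] [-0.06 -0.1   0.03] [-0.015  0.47   1.827 -0.     0.845  0.085] 0.0675550525599888
tool force [-0.14 -0.07  1.63]
```

Emit:
step_arm --plan '[{"dx": 0,"dy": 0,"dz": 0.004,"rx": 0,"ry": 0,"rz": 0,"claw": 0.5},{"dx": 0,"dy": 0,"dz": 0,"rx": 0,"ry": 0,"rz": 0,"claw": 0.5}]'

```text
time_s: 23.8
ee_pos: [0.5002, 0.0291, 0.0182]
eef_rot: [-3.142, 0.0, 1.471]
force: [-1.9, -0.9, 3.8]
grip_width: 0.0678
grip_force: 25.0
```

Emit:
step_arm --plan '[{"dx": 0,"dy": 0,"dz": 0.003,"rx": 0,"ry": 0,"rz": 0,"claw": 0.5},{"dx": 0,"dy": 0,"dz": 0,"rx": 0,"ry": 0,"rz": 0,"claw": 0.5}]'

```text
time_s: 24.0
ee_pos: [0.5002, 0.0291, 0.0181]
eef_rot: [-3.142, 0.0, 1.471]
force: [-4.3, -0.1, 8.5]
grip_width: 0.0675
grip_force: 25.0
```

Emit:
step_arm --plan '[{"dx": 0,"dy": 0,"dz": -0.005,"rx": 0,"ry": 0,"rz": 0,"claw": 0},{"dx": 0,"dy": 0,"dz": 0,"rx": 0,"ry": 0,"rz": 0,"claw": 0},{"dx": 0,"dy": 0,"dz": 0,"rx": 0,"ry": 0,"rz": 0,"claw": 0},{"dx": 0,"dy": 0,"dz": 0,"rx": 0,"ry": 0,"rz": 0,"claw": 0},{"dx": 0,"dy": 0,"dz": -0.1,"rx": 0,"ry": 0,"rz": 0,"claw": 0},{"dx": 0,"dy": 0,"dz": -0.13,"rx": 0,"ry": 0,"rz": 0,"claw": 0},{"dx": 0,"dy": 0,"dz": -0.04,"rx": 0,"ry": 0,"rz": 0,"claw": 0},{"dx": 0,"dy": 0,"dz": 0,"rx": 0,"ry": 0,"rz": 0,"claw": 0}]'

```text
time_s: 24.8
ee_pos: [0.5008, 0.0292, 0.0463]
eef_rot: [3.14, -0.0, 1.471]
force: [-1.0, -0.2, -0.9]
grip_width: 0.0939
grip_force: 0.0
```

```bash
python3 s.py; python3 - <<'E'
from h import *
p=shot('wrist');save('w2',p['img'])
c=cloud(p,[0,0,640,480])[0]
c=c[np.hypot(c[:,0]-.5,c[:,1]-.029)<.026];m=c[(c[:,2]>.035)&(c[:,2]<.075)]
print(len(m),np.percentile(m[:,2],[50,97,99]).round(4),circ(m))
p=shot('side');c=cloud(p,[0,0,640,480])[0]
c=c[np.hypot(c[:,0]-.5,c[:,1]-.029)<.026];m=c[(c[:,2]>.035)&(c[:,2]<.075)];print(len(m))
E
```

```text
[0.5008 0.0292 0.0463] [ 3.1395e+00 -2.0000e-04  1.4708e+00] [-1.01 -0.23 -0.94] [-0.01 -0.11  0.05] [-0.015  0.42   1.816 -0.     0.903  0.085] 0.09392235732437053
tool force [-0.33 -0.98  0.94]
5612 [0.053  0.0615 0.0618] (array([0.5008, 0.0296, 0.0157]), np.float64(0.0004))
206
```

View pics/w2.png

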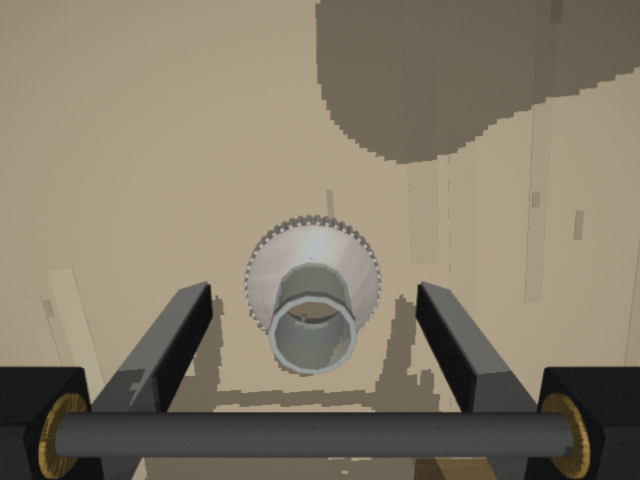

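The picture shows the hopper standing upright and free on the counter, its tube mouth at (313,335) centred between the jaws. I now take it by the glass tube.

Emit:
step_arm --grip_force 15 --plan '[{"dx": 0,"dy": 0,"dz": 0,"rx": 0,"ry": 0,"rz": 0,"claw": 0.8},{"dx": 0,"dy": 0,"dz": 0,"rx": 0,"ry": 0,"rz": 0,"claw": 0.8},{"dx": 0,"dy": 0,"dz": 0,"rx": 0,"ry": 0,"rz": 0,"claw": 0.8},{"dx": 0,"dy": 0,"dz": 0,"rx": 0,"ry": 0,"rz": 0,"claw": 0.8},{"dx": 0,"dy": 0,"dz": 0,"rx": 0,"ry": 0,"rz": 0,"claw": 0.8},{"dx": 0,"dy": 0,"dz": 0,"rx": 0,"ry": 0,"rz": 0,"claw": 0.8},{"dx": 0,"dy": 0,"dz": 0,"rx": 0,"ry": 0,"rz": 0,"claw": 0.8}]'

```text
time_s: 25.6
ee_pos: [0.5002, 0.0292, 0.0451]
eef_rot: [-3.142, -0.0, 1.471]
force: [-0.1, -0.2, -0.8]
grip_width: 0.0413
grip_force: 0.0
```

Emit:
step_arm --plan '[{"dx": 0,"dy": 0,"dz": -0.05,"rx": 0,"ry": 0,"rz": 0,"claw": 0.8},{"dx": 0,"dy": 0,"dz": -0.2,"rx": 0,"ry": 0,"rz": 0,"claw": 0.8},{"dx": 0,"dy": 0,"dz": -0.3,"rx": 0,"ry": 0,"rz": 0,"claw": 0.8},{"dx": 0,"dy": 0,"dz": -0.4,"rx": 0,"ry": 0,"rz": 0,"claw": 0.8},{"dx": 0,"dy": 0,"dz": -0.3,"rx": 0,"ry": 0,"rz": 0,"claw": 0.8},{"dx": 0,"dy": 0,"dz": -0.1,"rx": 0,"ry": 0,"rz": 0,"claw": 0.8},{"dx": 0,"dy": 0,"dz": 0,"rx": 0,"ry": 0,"rz": 0,"claw": 0.8}]'

```text
time_s: 26.3
ee_pos: [0.5005, 0.0291, 0.1808]
eef_rot: [3.14, -0.0, 1.471]
force: [0.6, -0.1, -2.5]
grip_width: 0.0342
grip_force: 15.0
```

```bash
python3 s.py; python3 - <<'E'
from h import *
p=shot('wrist');save('w3',p['img'])
c=cloud(p,[0,0,640,480])[0]
m=c[(c[:,1]<-.04)&(c[:,2]>.02)&(c[:,2]<.2)&(c[:,0]>.5)]
for lo,hi in((.07,.083),(.084,.091),(.092,.11)):
    k=m[(m[:,2]>lo)&(m[:,2]<hi)]
    if len(k)>5:print(lo,len(k),k.min(0).round(4),k.max(0).round(4),cv2.minAreaRect(k[:,:2].astype(np.float32)))
k=c[(c[:,2]<.012)&(c[:,2]>.002)&(abs(c[:,0]-.59)<.045)&(abs(c[:,1]+.1465)<.045)];print(len(k),k.min(0) if len(k) else '',k.max(0) if len(k) else '')
E
```

```text
[0.5005 0.0291 0.1808] [ 3.1398e+00 -1.0000e-04  1.4708e+00] [ 0.64 -0.09 -2.5 ] [-0.08 -0.1  -0.02] [-0.015  0.231  1.71  -0.     1.2    0.085] 0.034205775069673976
tool force [-0.02  0.64  2.5 ]
171 [ 0.60485241 -0.10472814  0.00204023] [ 0.63493759 -0.10150876  0.0119473 ]
```

View pics/w3.png

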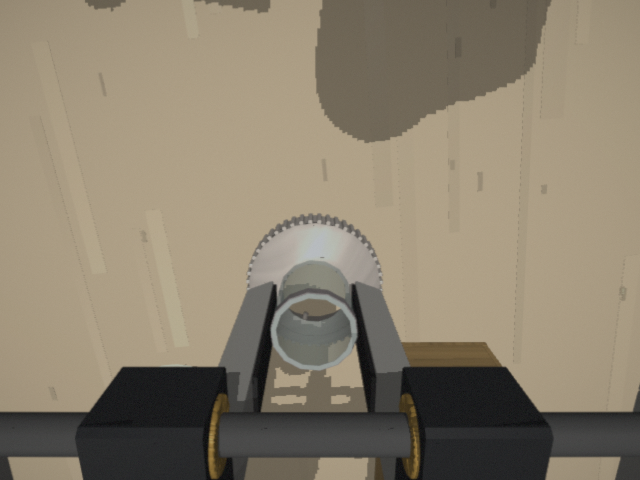

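The tube is held with its mouth at (313,330), upright between the fingers. The fingers finished closing just as the lift began, so I'll recheck the grip height. The caddy edge shows at (450,350).

Emit:
step_arm --plan '[{"dx": -0.15,"dy": 0.1,"dz": 0,"rx": 0,"ry": 0,"rz": 0,"claw": 0.8},{"dx": -0.277,"dy": 0.179,"dz": 0,"rx": 0,"ry": 0,"rz": 0,"claw": 0.8},{"dx": -0.277,"dy": 0.179,"dz": 0,"rx": 0,"ry": 0,"rz": 0,"claw": 0.8},{"dx": -0.277,"dy": 0.179,"dz": 0,"rx": 0,"ry": 0,"rz": 0,"claw": 0.8},{"dx": -0.277,"dy": 0.179,"dz": 0,"rx": 0,"ry": 0,"rz": 0,"claw": 0.8},{"dx": -0.277,"dy": 0.179,"dz": 0,"rx": 0,"ry": 0,"rz": 0,"claw": 0.8},{"dx": -0.127,"dy": 0.079,"dz": 0,"rx": 0,"ry": 0,"rz": 0,"claw": 0.8},{"dx": 0,"dy": 0,"dz": 0,"rx": 0,"ry": 0,"rz": 0,"claw": 0.8},{"dx": 0,"dy": 0,"dz": 0,"rx": 0,"ry": 0,"rz": 0,"claw": 0.8}]'

```text
time_s: 27.25
ee_pos: [0.5898, -0.1465, 0.1782]
eef_rot: [-3.139, -0.001, 1.47]
force: [-0.8, 0.7, -2.0]
grip_width: 0.0339
grip_force: 15.0
```

```bash
python3 s.py; python3 - <<'E'
from h import *
o=telemetry.get_obs()['ee_pos']
p=shot('wrist');save('w4',p['img'])
c=cloud(p,[0,0,640,480])[0]
m=c[(np.hypot(*(c[:,:2]-o[:2]).T)<.022)&(abs(c[:,2]-o[2])<.05)]
print('mouth-tcp',(np.percentile(m[:,2],[3,50,97,99])-o[2]).round(4))
m=c[(np.hypot(*(c[:,:2]-o[:2]).T)<.15)]
for lo,hi in((.07,.083),(.0845,.091)):
    k=m[(m[:,2]>lo)&(m[:,2]<hi)]
    if len(k)>5:print(lo,len(k),k.min(0).round(4),k.max(0).round(4),cv2.minAreaRect(k[:,:2].astype(np.float32)))
p=shot('side');c=cloud(p,[0,0,640,480])[0];r=np.hypot(*(c[:,:2]-o[:2]).T)
m=c[(r<.045)&(c[:,2]>.1)&(c[:,2]<.2)];print(len(m),m.min(0),m.max(0));k=m[m[:,2]<o[2]-.03];print('collar',len(k),k.min(0),circ(k,.034))
E
```

```text
[ 0.5898 -0.1465  0.1782] [-3.1387e+00 -7.0000e-04  1.4705e+00] [-0.8   0.66 -2.02] [-0.04 -0.11 -0.1 ] [-0.304  0.466  1.397  0.     1.281 -0.203] 0.03390765775199883
tool force [ 0.58 -0.86  2.02]
mouth-tcp [-0.0266  0.0027  0.0459  0.0485]
0.07 6123 [ 0.5392 -0.278   0.07  ] [ 0.6433 -0.0956  0.083 ] ((0.5884587168693542, -0.18731382489204407), (0.17534932494163513, 0.09270651638507843), 84.2363510131836)
0.0845 2307 [ 0.5427 -0.2291  0.0845] [ 0.6446 -0.0947  0.091 ] ((0.5910478234291077, -0.16306094825267792), (0.12837277352809906, 0.09509581327438354), 84.22050476074219)
722 [ 0.55377517 -0.17835906  0.1298215 ] [ 0.62132529 -0.11086969  0.19995215]
collar 210 [ 0.55377517 -0.17835906  0.1298215 ] (array([ 0.5895, -0.1479]), np.float64(0.0013))
```

View pics/w4.png

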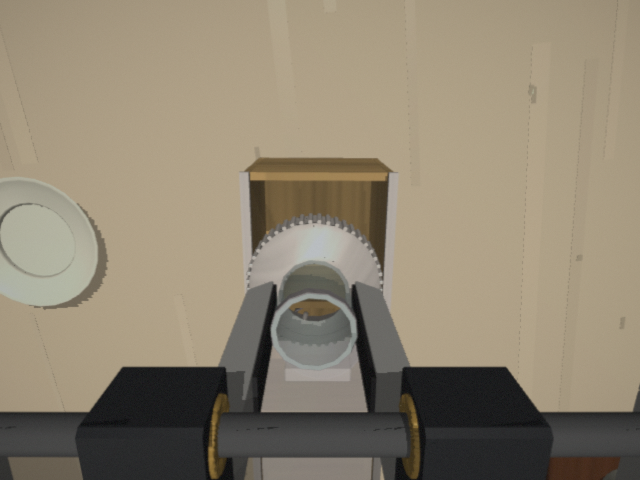

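The view shows the hopper over the empty bay, which spans (250–390, 165–300) and ends in the wall at y≈165. The door pull is at (317,375), clear of the hand. The hopper is upright, with its rim 48 mm below the TCP.

Emit:
step_arm --plan '[{"dx": 0,"dy": 0.013,"dz": 0.1,"rx": 0,"ry": 0,"rz": 0,"claw": 0.8},{"dx": 0,"dy": 0,"dz": 0.2,"rx": 0,"ry": 0,"rz": 0,"claw": 0.8},{"dx": 0,"dy": 0,"dz": 0.2,"rx": 0,"ry": 0,"rz": 0,"claw": 0.8},{"dx": 0,"dy": 0,"dz": 0.2,"rx": 0,"ry": 0,"rz": 0,"claw": 0.8},{"dx": 0,"dy": 0,"dz": 0.2,"rx": 0,"ry": 0,"rz": 0,"claw": 0.8},{"dx": 0,"dy": 0,"dz": 0.15,"rx": 0,"ry": 0,"rz": 0,"claw": 0.8},{"dx": 0,"dy": 0,"dz": 0.1,"rx": 0,"ry": 0,"rz": 0,"claw": 0.8},{"dx": 0,"dy": 0,"dz": 0.03,"rx": 0,"ry": 0,"rz": 0,"claw": 0.8},{"dx": 0,"dy": 0,"dz": 0,"rx": 0,"ry": 0,"rz": 0,"claw": 0.8}]'

```text
time_s: 28.25
ee_pos: [0.5918, -0.147, 0.0622]
eef_rot: [3.142, 0.0, 1.471]
force: [-0.5, 0.1, -0.7]
grip_width: 0.0343
grip_force: 15.0
```

Emit:
step_arm --plan '[{"dx": 0,"dy": 0,"dz": 0.01,"rx": 0,"ry": 0,"rz": 0,"claw": 0.8},{"dx": 0,"dy": 0,"dz": 0.01,"rx": 0,"ry": 0,"rz": 0,"claw": 0.8},{"dx": 0,"dy": 0,"dz": 0,"rx": 0,"ry": 0,"rz": 0,"claw": 0.8}]'

```text
time_s: 28.55
ee_pos: [0.5919, -0.1471, 0.0605]
eef_rot: [3.141, 0.0, 1.471]
force: [0.4, -0.2, -1.8]
grip_width: 0.0339
grip_force: 15.0
```

Emit:
step_arm --plan '[{"dx": 0,"dy": 0,"dz": 0.015,"rx": 0,"ry": 0,"rz": 0,"claw": 0.8},{"dx": 0,"dy": 0,"dz": 0.015,"rx": 0,"ry": 0,"rz": 0,"claw": 0.8},{"dx": 0,"dy": 0,"dz": 0.015,"rx": 0,"ry": 0,"rz": 0,"claw": 0.8},{"dx": 0,"dy": 0,"dz": 0,"rx": 0,"ry": 0,"rz": 0,"claw": 0.8}]'

```text
time_s: 28.95
ee_pos: [0.5916, -0.147, 0.0554]
eef_rot: [-3.141, -0.0, 1.471]
force: [-0.2, -0.2, -1.4]
grip_width: 0.0339
grip_force: 15.0
```

Emit:
step_arm --plan '[{"dx": 0,"dy": 0,"dz": 0.01,"rx": 0,"ry": 0,"rz": 0,"claw": 0.8},{"dx": 0,"dy": 0,"dz": 0,"rx": 0,"ry": 0,"rz": 0,"claw": 0.8}]'

```text
time_s: 29.15
ee_pos: [0.5917, -0.147, 0.0545]
eef_rot: [-3.141, -0.0, 1.471]
force: [0.1, -0.7, -1.8]
grip_width: 0.0337
grip_force: 15.0
```

Emit:
step_arm --plan '[{"dx": 0,"dy": 0,"dz": 0.005,"rx": 0,"ry": 0,"rz": 0,"claw": 0.8},{"dx": 0,"dy": 0,"dz": 0,"rx": 0,"ry": 0,"rz": 0,"claw": 0.8}]'

```text
time_s: 29.35
ee_pos: [0.5917, -0.1471, 0.0541]
eef_rot: [-3.142, 0.0, 1.471]
force: [0.4, 0.4, -2.7]
grip_width: 0.0342
grip_force: 15.0
```

Emit:
step_arm --plan '[{"dx": 0,"dy": 0,"dz": 0.006,"rx": 0,"ry": 0,"rz": 0,"claw": 0.8},{"dx": 0,"dy": 0,"dz": 0,"rx": 0,"ry": 0,"rz": 0,"claw": 0.8}]'

```text
time_s: 29.55
ee_pos: [0.5919, -0.1471, 0.0539]
eef_rot: [3.141, 0.0, 1.471]
force: [-1.9, 0.5, 2.2]
grip_width: 0.0341
grip_force: 15.0
```

Emit:
step_arm --plan '[{"dx": 0,"dy": 0,"dz": 0.006,"rx": 0,"ry": 0,"rz": 0,"claw": 0.8},{"dx": 0,"dy": 0,"dz": 0,"rx": 0,"ry": 0,"rz": 0,"claw": 0.8}]'

```text
time_s: 29.75
ee_pos: [0.592, -0.1471, 0.0537]
eef_rot: [3.141, 0.0, 1.471]
force: [-2.2, 0.8, 7.4]
grip_width: 0.0345
grip_force: 15.0
```

Emit:
step_arm --plan '[{"dx": 0,"dy": 0,"dz": 0.005,"rx": 0,"ry": 0,"rz": 0,"claw": 0.8},{"dx": 0,"dy": 0,"dz": 0,"rx": 0,"ry": 0,"rz": 0,"claw": 0.8}]'

```text
time_s: 29.95
ee_pos: [0.5921, -0.1471, 0.0536]
eef_rot: [3.141, 0.0, 1.471]
force: [-4.1, 2.2, 11.7]
grip_width: 0.0341
grip_force: 15.0
```

Emit:
step_arm --plan '[{"dx": 0,"dy": 0,"dz": -0.012,"rx": 0,"ry": 0,"rz": 0,"claw": 0.8},{"dx": 0,"dy": 0,"dz": 0,"rx": 0,"ry": 0,"rz": 0,"claw": 0.52},{"dx": 0,"dy": 0,"dz": 0,"rx": 0,"ry": 0,"rz": 0,"claw": 0.52},{"dx": 0,"dy": 0,"dz": 0,"rx": 0,"ry": 0,"rz": 0,"claw": 0.52},{"dx": 0,"dy": 0,"dz": 0,"rx": 0,"ry": 0,"rz": 0,"claw": 0.52}]'

```text
time_s: 30.45
ee_pos: [0.5917, -0.147, 0.0535]
eef_rot: [-3.141, -0.0, 1.471]
force: [-0.7, 0.6, 0.5]
grip_width: 0.0453
grip_force: 0.0
```

Emit:
step_arm --plan '[{"dx": 0,"dy": 0,"dz": -0.1,"rx": 0,"ry": 0,"rz": 0,"claw": 0.52},{"dx": 0,"dy": 0,"dz": -0.2,"rx": 0,"ry": 0,"rz": 0,"claw": 0.52},{"dx": 0,"dy": 0,"dz": -0.3,"rx": 0,"ry": 0,"rz": 0,"claw": 0.52},{"dx": 0,"dy": 0,"dz": -0.4,"rx": 0,"ry": 0,"rz": 0,"claw": 0.52},{"dx": -0.35,"dy": -0.035,"dz": 0,"rx": 0,"ry": 0,"rz": 0,"claw": 1},{"dx": -0.4,"dy": 0,"dz": 0,"rx": 0,"ry": 0,"rz": 0,"claw": 1},{"dx": -0.4,"dy": 0,"dz": 0,"rx": 0,"ry": 0,"rz": 0,"claw": 1},{"dx": -0.2,"dy": 0,"dz": 0,"rx": 0,"ry": 0,"rz": 0,"claw": 1},{"dx": 0,"dy": 0,"dz": 0,"rx": 0,"ry": 0,"rz": 0,"claw": 1},{"dx": 0,"dy": 0,"dz": 0,"rx": 0,"ry": 0,"rz": 0,"claw": 1}]'

```text
time_s: 31.45
ee_pos: [0.5749, -0.2805, 0.1538]
eef_rot: [-3.142, -0.0, 1.471]
force: [-0.9, -0.1, -0.2]
grip_width: 0.0017
grip_force: 0.0
```

```bash
python3 s.py; python3 - <<'E'
from h import *
p=shot('wrist');save('w5',p['img'])
c=cloud(p,[0,0,640,480])[0]
d=np.array([.1023,.9948]);e=np.array([.9948,-.1023])
m=c[(c[:,0]>.53)&(c[:,0]<.65)&(c[:,1]<-.08)&(c[:,1]>-.36)]
k=m[(m[:,2]>.085)&(m[:,2]<.091)];print('walls',cv2.minAreaRect(k[:,:2].astype(np.float32)))
k=m[(m[:,2]>.0925)&(m[:,2]<.104)];print('pull',len(k),k.mean(0).round(4),cv2.minAreaRect(k[:,:2].astype(np.float32)))
o=np.array([.592,-.147])
k=m[(np.hypot(*(m[:,:2]-o).T)<.022)&(m[:,2]>.045)&(m[:,2]<.075)];print('tube',len(k),np.percentile(k[:,2],97),circ(k))
E
```

```text
[ 0.5749 -0.2805  0.1538] [-3.1415e+00 -3.0000e-04  1.4705e+00] [-0.88 -0.1  -0.22] [-0.06 -0.1   0.  ] [-0.511  0.557  1.32   0.     1.265 -0.411] 0.0016666544800912565
tool force [-0.19 -0.86  0.22]
walls ((0.5820899605751038, -0.24861034750938416), (0.20334148406982422, 0.09519960731267929), 84.21223449707031)
pull 1700 [ 0.5839 -0.2303  0.0974] ((0.5840355157852173, -0.2304796278476715), (0.009939786046743393, 0.04389398545026779), 84.22264099121094)
tube 864 0.06691764727427128 (array([ 0.592 , -0.1485,  0.0155]), np.float64(0.0005))
```

View pics/w5.png

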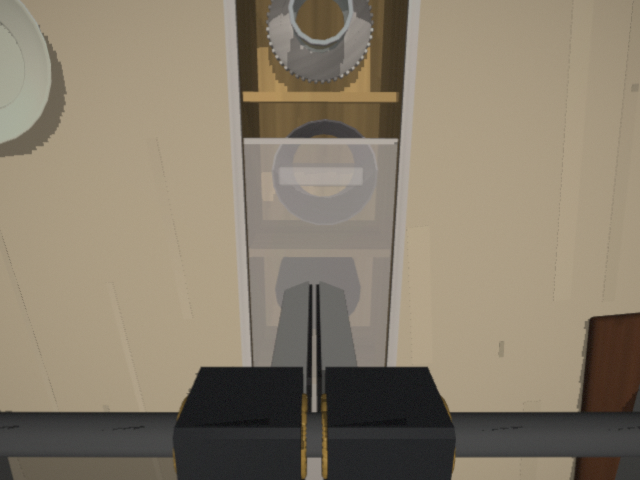

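The picture shows the hopper upright in its bay at (320,20), the door pull at (320,176), and the funnel and bellows under the door. I'll push the pull with the closed fingers.

Emit:
step_arm --plan '[{"dx": 0,"dy": 0.04,"dz": 0.15,"rx": 0,"ry": 0,"rz": 0,"claw": 1},{"dx": 0,"dy": 0,"dz": 0.25,"rx": 0,"ry": 0,"rz": 0,"claw": 1},{"dx": 0,"dy": 0,"dz": 0.1,"rx": 0,"ry": 0,"rz": 0,"claw": 1},{"dx": 0,"dy": 0,"dz": 0.03,"rx": 0,"ry": 0,"rz": 0,"claw": 1},{"dx": 0.15,"dy": 0,"dz": 0,"rx": 0,"ry": 0,"rz": 0,"claw": 1},{"dx": 0.15,"dy": 0,"dz": 0,"rx": 0,"ry": 0,"rz": 0,"claw": 1},{"dx": 0.06,"dy": 0,"dz": 0,"rx": 0,"ry": 0,"rz": 0,"claw": 1},{"dx": 0.06,"dy": 0,"dz": 0,"rx": 0,"ry": 0,"rz": 0,"claw": 1},{"dx": 0.1,"dy": 0,"dz": 0,"rx": 0,"ry": 0,"rz": 0,"claw": 1},{"dx": 0.1,"dy": 0,"dz": 0,"rx": 0,"ry": 0,"rz": 0,"claw": 1}]'

```text
time_s: 32.5
ee_pos: [0.5851, -0.2192, 0.101]
eef_rot: [3.141, 0.0, 1.47]
force: [0.1, -1.2, 0.8]
grip_width: 0.0005
grip_force: 0.8
```

```bash
python3 s.py
```

```text
[ 0.5851 -0.2192  0.101 ] [3.1409e+00 3.0000e-04 1.4704e+00] [ 0.09 -1.2   0.81] [-0.4  -0.16 -0.02] [-0.417  0.58   1.415 -0.     1.146 -0.317] 0.000501398829579872
tool force [-1.19  0.21 -0.81]
```

Emit:
step_arm --plan '[{"dx": 0.1,"dy": 0,"dz": 0,"rx": 0,"ry": 0,"rz": 0,"claw": 1},{"dx": 0.1,"dy": 0,"dz": 0,"rx": 0,"ry": 0,"rz": 0,"claw": 1},{"dx": 0.1,"dy": 0,"dz": 0,"rx": 0,"ry": 0,"rz": 0,"claw": 1},{"dx": 0.1,"dy": 0,"dz": 0,"rx": 0,"ry": 0,"rz": 0,"claw": 1},{"dx": 0.1,"dy": 0,"dz": 0,"rx": 0,"ry": 0,"rz": 0,"claw": 1},{"dx": 0.1,"dy": 0,"dz": 0,"rx": 0,"ry": 0,"rz": 0,"claw": 1},{"dx": 0.1,"dy": 0,"dz": 0,"rx": 0,"ry": 0,"rz": 0,"claw": 1},{"dx": 0.05,"dy": 0,"dz": 0,"rx": 0,"ry": 0,"rz": 0,"claw": 1},{"dx": 0,"dy": 0,"dz": 0,"rx": 0,"ry": 0,"rz": 0,"claw": 1}]'

```text
time_s: 33.4
ee_pos: [0.5924, -0.1443, 0.1005]
eef_rot: [-3.141, -0.0, 1.472]
force: [-0.1, -0.0, -0.5]
grip_width: 0.0005
grip_force: 0.0
```

Emit:
step_arm --plan '[{"dx": 0.03,"dy": 0,"dz": 0,"rx": 0,"ry": 0,"rz": 0,"claw": 1},{"dx": 0.02,"dy": 0,"dz": 0,"rx": 0,"ry": 0,"rz": 0,"claw": 1},{"dx": 0.01,"dy": 0,"dz": 0,"rx": 0,"ry": 0,"rz": 0,"claw": 1},{"dx": 0,"dy": 0,"dz": 0,"rx": 0,"ry": 0,"rz": 0,"claw": 1}]'

```text
time_s: 33.8
ee_pos: [0.593, -0.1391, 0.1006]
eef_rot: [-3.141, -0.0, 1.471]
force: [-0.7, -1.2, 0.2]
grip_width: 0.0007
grip_force: 0.0
```

Emit:
step_arm --plan '[{"dx": 0.015,"dy": 0,"dz": 0,"rx": 0,"ry": 0,"rz": 0,"claw": 1},{"dx": 0.015,"dy": 0,"dz": 0,"rx": 0,"ry": 0,"rz": 0,"claw": 1},{"dx": 0,"dy": 0,"dz": 0,"rx": 0,"ry": 0,"rz": 0,"claw": 1}]'

```text
time_s: 34.1
ee_pos: [0.5932, -0.1369, 0.1006]
eef_rot: [-3.141, 0.001, 1.471]
force: [-0.3, -5.5, -1.2]
grip_width: 0.0006
grip_force: 3.2
```

Emit:
step_arm --plan '[{"dx": 0.01,"dy": 0,"dz": 0,"rx": 0,"ry": 0,"rz": 0,"claw": 1},{"dx": 0,"dy": 0,"dz": 0,"rx": 0,"ry": 0,"rz": 0,"claw": 1}]'

```text
time_s: 34.3
ee_pos: [0.5932, -0.1368, 0.1006]
eef_rot: [3.142, 0.003, 1.47]
force: [-0.6, -12.2, -1.8]
grip_width: 0.0004
grip_force: 6.1
```

Emit:
step_arm --plan '[{"dx": 0.01,"dy": 0,"dz": 0,"rx": 0,"ry": 0,"rz": 0,"claw": 1},{"dx": 0,"dy": 0,"dz": 0,"rx": 0,"ry": 0,"rz": 0,"claw": 1}]'

```text
time_s: 34.5
ee_pos: [0.5932, -0.1367, 0.1006]
eef_rot: [3.141, 0.004, 1.47]
force: [-2.5, -16.9, -3.2]
grip_width: 0.0005
grip_force: 9.0
```

Stopped at the end of its travel. I back off, rise and check.

Emit:
step_arm --plan '[{"dx": -0.05,"dy": 0,"dz": 0,"rx": 0,"ry": 0,"rz": 0,"claw": 1},{"dx": -0.1,"dy": 0,"dz": 0,"rx": 0,"ry": 0,"rz": 0,"claw": 1},{"dx": 0,"dy": 0,"dz": -0.3,"rx": 0,"ry": 0,"rz": 0,"claw": 1},{"dx": -0.3,"dy": 0,"dz": -0.4,"rx": 0,"ry": 0,"rz": 0,"claw": 1},{"dx": -0.4,"dy": 0,"dz": -0.2,"rx": 0,"ry": 0,"rz": 0,"claw": 1},{"dx": -0.3,"dy": 0,"dz": 0,"rx": 0,"ry": 0,"rz": 0,"claw": 1},{"dx": 0,"dy": 0,"dz": 0,"rx": 0,"ry": 0,"rz": 0,"claw": 1},{"dx": 0,"dy": 0,"dz": 0,"rx": 0,"ry": 0,"rz": 0,"claw": 1}]'

```text
time_s: 35.3
ee_pos: [0.5818, -0.2488, 0.1902]
eef_rot: [-3.141, -0.001, 1.47]
force: [0.5, -0.6, -0.5]
grip_width: 0.0004
grip_force: 0.0
```

```bash
python3 s.py; python3 - <<'E'
from h import *
p=shot('wrist');save('w6',p['img'])
c=cloud(p,[0,0,640,480])[0]
m=c[(c[:,0]>.53)&(c[:,0]<.65)&(c[:,1]<-.08)&(c[:,1]>-.36)]
k=m[(m[:,2]>.0925)&(m[:,2]<.104)];r=cv2.minAreaRect(k[:,:2].astype(np.float32));print('pull',len(k),r)
k=m[(m[:,2]>.085)&(m[:,2]<.091)];w=cv2.minAreaRect(k[:,:2].astype(np.float32));d=np.array([.101,.995]);print('end-pull',(k[:,:2]@d).max()-np.dot(r[0],d))
E
```

```text
[ 0.5818 -0.2488  0.1902] [-3.1411e+00 -7.0000e-04  1.4697e+00] [ 0.47 -0.62 -0.49] [-0.02 -0.01 -0.01] [-0.462  0.511  1.303  0.     1.328 -0.361] 0.0004418028648433687
tool force [-0.57  0.53  0.49]
pull 1696 ((0.5950726270675659, -0.12322330474853516), (0.010346648283302784, 0.04375234618782997), 84.27027893066406)
end-pull 0.015608989037941959
```

View pics/w6.png

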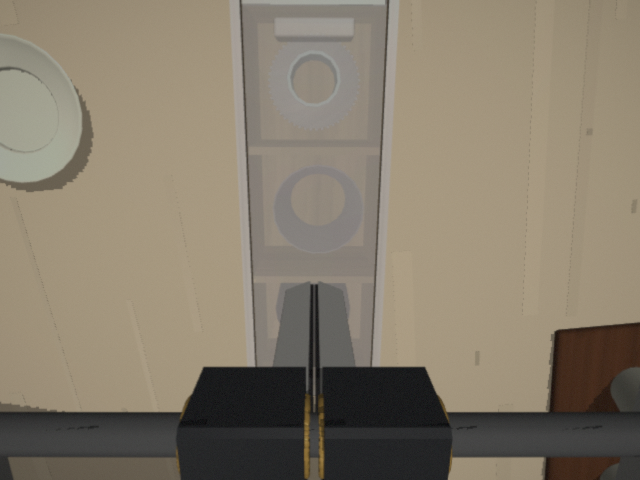

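The door covers all three bays and its pull is against the end stop at (315,28). The hopper stands upright in its bay at (315,80), and the funnel, bellows and saucer have not moved.

```bash
python3 -c "from station import hand_in; print(hand_in())"
```

```text
the job is handed in; nothing more can be done
None
```

The hopper is unscrewed, stood on the counter, then set upright by its tube on the floor of the empty bay, and the door is shut to its stop; partway I set it briefly back on the neck to grip the collar higher. Handed in at about 35 s, no verdict returned.

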